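# Load a glazed plaque into the spring-jaw decorating jig

## Robot

A 6-joint arm with a two-finger parallel gripper is mounted at the origin on the work surface. World frame = base frame: x ahead of the robot, y to its left, z up, the work surface at z = 0. Lengths are in mm, angles in degrees, forces in N, time in s.
With the tool pointing down it reaches from about 300 to 850 mm from the base axis. Payload 4.2 kg.
Tool frame: the origin (TCP) lies on the front face of the gripper's body, between the roots of the fingers; the fingertips stand 78 mm ahead of it and the grasp point (between the pads) lies 60 mm ahead of it; x points along the fingers, y is the direction in which the jaws open and shut, and the axes are right-handed (so a half turn about x gives the same grasp; the last joint's range is limited). The gripper opens to 91 mm and grips with 3 to 60 N. Pads are 32 mm wide; open, the fingers measure 118 mm over their backs; the gripper's body (76 mm by 178 mm) begins 60 mm behind the grasp point.
Start: joints at [-64.973, 18.312, 89.639, -0, 72.044, -1.146], TCP at [253.623, -516.053, 292.276] pointing down, gripper open.
Joint ranges: [-177.97, 177.97], [-48.28, 115.42], [12.27, 149.76], [-77.06, 257.06], [2.81, 150.46], [-146.56, 146.56]. Speed limits (degrees/s): [147.25, 147.25, 180, 180, 180, 180].

## Interface

Orientations are given as [roll, pitch, yaw] about the fixed x, y, z axes, in that order (R = Rz(yaw) Ry(pitch) Rx(roll)).
In Python, from workcell import status, viewer, env gives the robot as it stands. The module is installed in compiled form; this text tells all that it offers.
- The arm moves only by the tool move_arm, never from a script. Its argument "moves" is a list of rows, each a list of 3 entries, a list of its own where there are three numbers: the shift along the tool's x, y, z in cm, then the turn about the tool's x in rad, then the gripper's target within -1 to 1 (fully open at 1, half-way at 0, shut at -1). A call has 1 to 20 rows; each row is the pose to reach, as a shift and turn from the pose commanded when the call began, along the tool's axes at that moment; what a row does not reach only later rows make up. A row lasts 1/8 s, in which the tool goes at most 62.5 mm and 10.7 degrees, less where a joint would pass 70% of its speed; a pose out of reach is approached as far as the arm can. A call with a gripper value outside its range is refused whole. The fingers move at their own pace and stop on an object; "force" is the grip in N (left out, the last holds). Time passes only in rows, so rows that repeat a pose let the fingers close. It gives the time, the measured TCP pose, the force and the opening at its end, in the units of the state.
- status.state(): the state, without advancing time (a new reading comes with each control period).
- viewer.grab_frame(name): name is "scene" or "top" or "wrist"; returns the picture (420x560x3 uint8, red, green, blue); there is no depth.
- viewer.get_calibration(name): a dict with "camera_matrix" (3x3 intrinsics, pixels), "D" ([k1, k2, p1, p2, k3] as OpenCV has them; the pictures are not rectified), "eye" and "rotation" of the camera in the world. Camera axes: x right, y down, z forward; pixel columns grow to the right and rows downward; lengths in mm; the calibration is good to about 2 mm. A picture is of the moment at which its call begins: read the wrist's pose just before it. get_calibration takes no time and is no camera call; for the wrist camera it gives the pose at the moment of the call.
- env.job_done(): hands the job in, once; it reports no verdict.
The state is a dict: "time_s": time; "qpos": joint angles; "qvel": joint speeds; "effort": joint torques, N m; "ee_pos": TCP position; "ee_rot": TCP orientation; "force": force on the tool from outside, world axes, zero at the start; "torque": the same for the moment, N m; "gripper_width": finger opening in mm.
Only numpy, scipy, OpenCV 4.12 (cv2) and the standard library are available. Lean on these libraries where they do the work, as an engineer would, in place of code of your own. Each camera call takes 0.05 s, during which the arm holds its last target.

## Task

Slide the yellow-glazed plaque straight up out of its slot in the wooden rack, lay it on the sloping rest with its lower end on the red lip and the glaze up, and let go. Then take it again another way and seat it in the green jig, glaze up, between the orange spring jaw (which has to be pushed back to make room) and the end wall: flat on the pocket floor, square, fully home against the end wall, and let go. Leave the other plaques and the mug, jar, bowl, brush and can where they are.

Things in the scene. Friction and masses are not known exactly. Their poses are not given: they have to be found in the camera images.
- yellow_plaque: rigid ceramic plaque, a plain flat block 130 long x 62 wide x 12 mm thick, about 0.22 kg, one big face glazed yellow, the other terracotta. Origin at its centre. Its x axis is the normal of the yellow face (pointing out of it), y runs along the 62 mm width, z along the 130 mm length. It starts standing on a short end in one of the rack's slots, its z axis up.
- white_plaque: bystander: same size, white glaze, standing in another slot of the rack. Origin at its centre.
- blue_plaque: bystander: same size, blue glaze, standing in another slot of the rack. Origin at its centre.
- rack: fixed wooden block 190 (x) x 96 (y) x 52 mm high with slots across it at x = -60, 0 and +60 mm of its frame; each is 14.5 mm wide in x, 68 mm in y, its floor 12 mm above the table and its mouth at 52 mm, so plaques stand 90 mm out of it (tops at 142 mm), 48 mm of air between neighbours, glaze to the rack's +x. Origin: centre of its underside
- rest: fixed sloping rest on a foot 150 (x) x 100 (y) x 12 mm. An aluminium bar 40 mm wide in y slopes at 45 deg: its bearing face's normal is (+x, 0, +z)/sqrt2 of this frame; it rises 85 mm towards (-x, 0, +z)/sqrt2 from a red lip (50 mm wide, 12 mm proud of the face) that takes the plaque's lower short end. Lip meets face at x = 35, z = 50 mm. Origin: centre of the underside
- rest_seat (a point): on the rest: where the plaque's centre lies when it rests properly (lower short end on the lip, back on the bearing face); axes as rest. The plaque's upper 45 mm then overhang the bar, and 11 mm overhang it each side, so fingers can reach round
- jig: fixed green jig, from x = -77 to +127, 85 mm in y. Flat pocket floor 25 mm above the table; pocket 65 mm wide in y, between steel side rails 8 mm high that stand at |x| = 32 to 60 mm. Steel end wall 8 mm high, inner face at x = -65 mm; orange spring jaw at the +x end. For |x| below 32 mm it is waisted to 40 mm wide, open down to the table, for fingers. Origin: on the table below the pocket centre
- jig_pocket (a point): centre of the seated plaque's underside on the pocket floor, 25 mm above the table; axes as jig. Seated, the plaque's length runs along x (either way round), and its centre is 6 mm above this point
- jaw (a joint): orange spring jaw, 50 mm wide block whose top is 22 mm above the pocket floor; value 0 with its face at x = +61 mm of the jig (4 mm too far in for the plaque), grows towards +x as it is pushed back, up to 0.013 m; spring 2.1 N at 0, 4.9 N at 4 mm (plaque seated), 7.7 N at 8 mm. It pushes a freed plaque against the end wall
- jaw_face (a point): middle of the jaw's face that meets the plaque's short end, 11 mm above the pocket floor
- mug: bystander: white mug, 76 mm across, 90 mm high. Origin: centre of its underside
- glaze_jar: bystander: red jar with a white cap, 64 mm across, 85 mm high. Origin: centre of its underside
- bowl: bystander: yellow bowl, 110 mm across, 50 mm high. Origin: centre of its underside
- brush: bystander: brush 200 mm long, lying on the table near the robot
- medium_can: bystander: steel can with a blue band, 66 mm across, 100 mm high. Origin: centre of its underside
Mind the look-alikes: they are no part of the job. Leave any pink look-alike of the yellow_plaque alone. What is shaped like the rest but purple is not meant.

How it is judged (in metres and radians):
On the way, in this order (a step that is already met when the one before it is completed fails the run):
1. the yellow plaque is lifted upright clear of its slot (height (world z) of yellow_plaque above 0.122 m and angle between yellow_plaque's own z axis and vertical below 0.35 rad), for 0.05 s.
2. it lies on the sloping rest, glaze up, let go (distance between yellow_plaque and rest_seat below 0.015 m and angle between the z axis of yellow_plaque and the y axis of rest, either way round above 1.36 rad and angle between yellow_plaque's own x axis and vertical between 0.6 and 0.96 rad and contact force between the fingers and yellow_plaque below 0.05 N and linear speed of yellow_plaque below 0.02 m/s), for 0.2 s.
At the end, for the whole second after the job is handed in: Yellow plaque released, at rest in the jig, yellow up: underside within 1.5 mm of the pocket floor, tilt under 0.03 rad, length within 0.045 rad of the jig's x, centre within 2 mm along and 2.5 mm across of the pocket centre (home on the end wall), jaw pushed back over 2 mm (x of yellow_plaque in the frame of jig_pocket between -0.002 and 0.002 m and y of yellow_plaque in the frame of jig_pocket between -0.0025 and 0.0025 m and z of yellow_plaque in the frame of jig_pocket between 0.004 and 0.0075 m and angle between yellow_plaque's own x axis and vertical below 0.03 rad and angle between the z axis of yellow_plaque and the x axis of jig, either way round below 0.045 rad and value of joint jaw above 0.002 m and linear speed of yellow_plaque below 0.01 m/s); the robot touches nothing.
It fails at once if a neighbouring plaque is shifted more than 25 mm (distance of any of white_plaque, blue_plaque from where it was at the start of the episode above 0.025 m).
It fails at once if a mug, jar, bowl, brush or can is shifted more than 30 mm (distance of any of mug, glaze_jar, bowl, brush, medium_can from where it was at the start of the episode above 0.03 m).
It also fails if it takes over 70 s, if anything falls off the work surface, if the arm or the gripper's body presses on something with over 40 N, if the wrist force passes 120 N, or if a joint passes its speed limit or range.

## Working session

There is one attempt and no reset: what is moved stays moved. The work goes in short steps, Python scripts to look and compute and a tool call to move; the robot and the scene stay as the last step left them, time stands still between calls to the robot, and variables do not carry over. Pictures are saved under pics/ and viewed, and the job is handed in when it is done.

Besides the shell and the picture viewer there is one more tool, called after "Request:" by a JSON object that holds its "op" and its "data". move_arm: Moves the arm, as the interface text tells. Its arguments: {"type":"object","properties":{"moves":{"type":"array","items":{"type":"array"}},"force":{"type":"number"}},"required":["moves"]}

```bash
mkdir -p pics; ls
cat > h.py <<'E'
import numpy as np, cv2
from workcell import status, viewer, env
def grab(name,fn):
    c=viewer.get_calibration(name); im=np.asarray(viewer.grab_frame(name)); cv2.imwrite('pics/'+fn+'.png',im[:,:,::-1]); np.save('pics/'+fn+'.npy',im)
    np.savez('pics/'+fn+'_c.npz',**{k:np.array(v,float) for k,v in c.items()}); return im,c
def load(fn):
    return np.load('pics/'+fn+'.npy'),dict(np.load('pics/'+fn+'_c.npz'))
def ray(c,px):
    p=cv2.undistortPoints(np.array(px,float).reshape(-1,1,2),np.array(c['camera_matrix'],float),np.array(c['D'],float)).reshape(-1,2)
    d=np.c_[p,np.ones(len(p))]@np.array(c['rotation'],float).T
    return np.array(c['eye'],float).ravel(),d/np.linalg.norm(d,axis=1)[:,None]
def onz(c,px,z):
    e,d=ray(c,px); return e+d*((z-e[2])/d[:,2])[:,None]
def proj(c,P):
    R=np.array(c['rotation'],float); e=np.array(c['eye'],float).ravel()
    rv=cv2.Rodrigues(R.T)[0]; return cv2.projectPoints(np.array(P,float).reshape(-1,1,3),rv,-R.T@e,np.array(c['camera_matrix'],float),np.array(c['D'],float))[0].reshape(-1,2)
E
python3 - <<'E'
from h import *
np.set_printoptions(precision=2,suppress=True)
for n in['scene','top','wrist']:
    im,c=grab(n,n+'0'); print(n,c)
print(status.state())
E
```

```text
pics
scene {'camera_matrix': array([[444.04,   0.  , 278.73],
       [  0.  , 444.04, 209.51],
       [  0.  ,   0.  ,   1.  ]]), 'D': array([-0.01,  0.  ,  0.  ,  0.  ,  0.  ]), 'eye': array([1116.4 ,   98.74, 1046.84]), 'rotation': array([-149. ,    0.7,  102.1])}
top {'camera_matrix': array([[427.91,   0.  , 276.86],
       [  0.  , 427.91, 212.72],
       [  0.  ,   0.  ,   1.  ]]), 'D': array([0.01, 0.  , 0.  , 0.  , 0.  ]), 'eye': array([ 382.26,  -53.71, 1437.15]), 'rotation': array([-173.36,    1.12,  -90.58])}
wrist {'camera_matrix': array([[337.81,   0.  , 278.61],
       [  0.  , 337.81, 214.02],
       [  0.  ,   0.  ,   1.  ]]), 'D': array([0., 0., 0., 0., 0.]), 'eye': array([ 327.04, -479.49,  384.79]), 'rotation': array([163.42,   0.09, -63.78])}
{'time_s': 0.15, 'qpos': array([-64.97,  18.34,  89.69,   0.  ,  72.04,  -1.15]), 'qvel': array([-0.09, -0.17, -0.18, -0.03,  0.08, -0.04]), 'effort': array([ -0.  , -41.28, -23.22,   0.07,   0.04,  -0.  ]), 'ee_pos': array([ 253.5 , -515.79,  291.62]), 'ee_rot': array([-91.18,  89.92, 114.99]), 'force': array([ 0.11,  0.63, -0.4 ]), 'torque': array([ 0.06,  0.  , -0.03]), 'gripper_width': 91.05919631742542}
```

```bash
python3 - <<'E'
s=open('h.py').read()
s=s.replace("def grab(","from scipy.spatial.transform import Rotation as Ro\nnp.set_printoptions(precision=2,suppress=True)\ndef grab(",1)
s=s.replace("np.array(c['rotation'],float)","Ro.from_euler('xyz',np.array(c['rotation'],float).ravel(),degrees=True).as_matrix()")
open('h.py','w').write(s)
E
python3 -c "
from h import *
for n in ['scene0','top0','wrist0']:
    im,c=load(n);print(ray(c,[(280,210)])[1])
im,c=load('top0');print(onz(c,[(280,210),(0,0),(559,419)],0))"
```

```text
[[-0.5  -0.12 -0.86]]
[[ 0.12  0.01 -0.99]]
[[-0.24 -0.12 -0.96]]
[[ 559.02  -38.11    0.  ]
 [1336.74  966.15    0.  ]
 [-114.53 -908.67    0.  ]]
```

View pics/scene0.png

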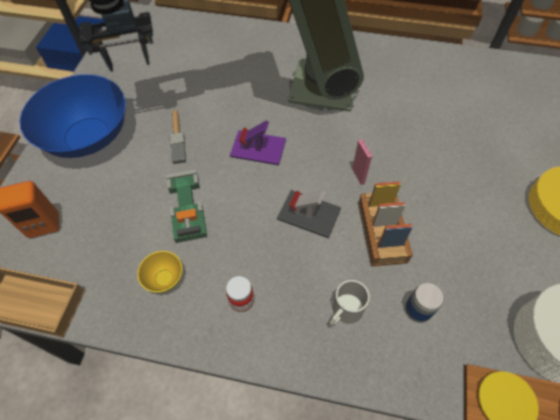

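View pics/top0.png

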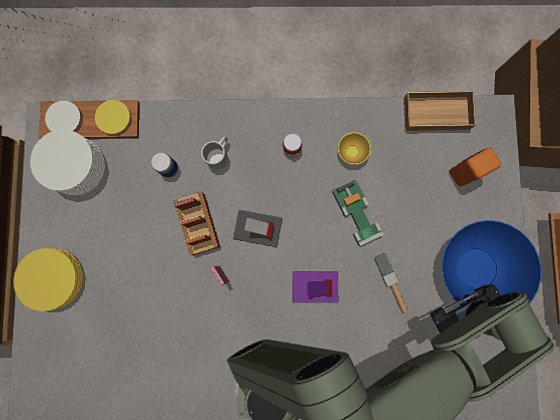

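View pics/wrist0.png

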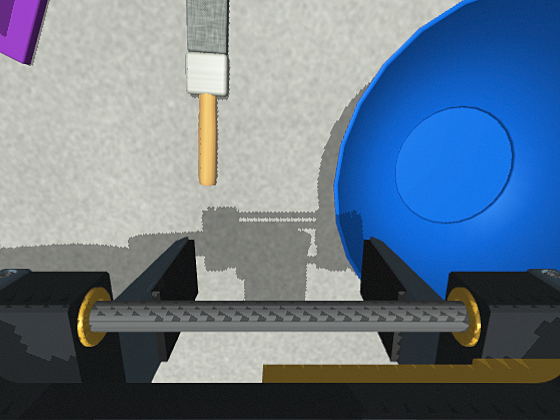

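Run:
```python
from h import *
im,c=load('top0');a=cv2.resize(im[170:270,150:400],None,fx=3.2,fy=3.2,interpolation=cv2.INTER_CUBIC)
im,c=load('scene0');b=cv2.resize(im[160:270,160:420],None,fx=3,fy=3,interpolation=cv2.INTER_CUBIC)
cv2.imwrite('pics/t0c.png',a[:,:,::-1]);cv2.imwrite('pics/s0c.png',b[:,:,::-1])
```

```text
(no output)
```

View pics/t0c.png

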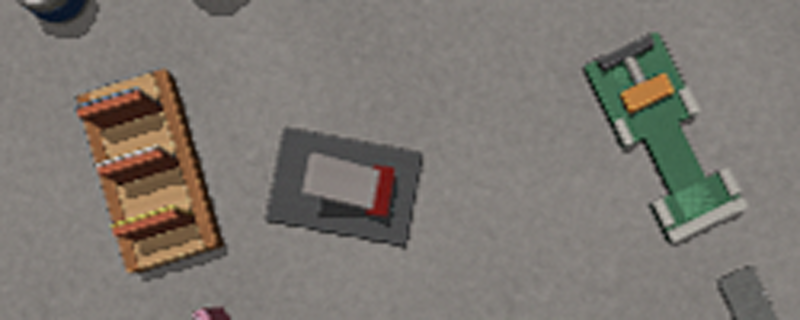

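View pics/s0c.png

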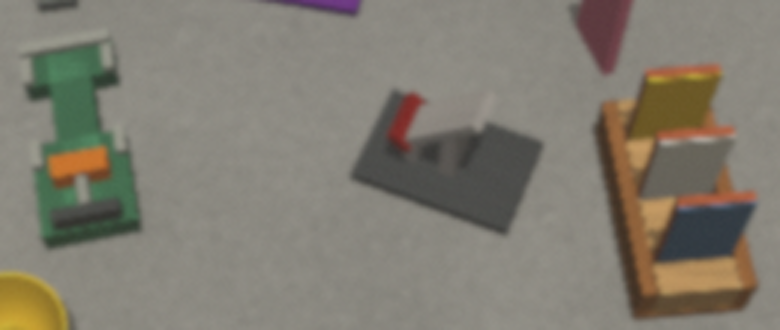

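Run:
```python
from h import *
im,c=load('top0')
def crop2(px): return [(x/3.2+150,y/3.2+170) for x,y in px]
print('rack top corners z52',onz(c,crop2([(77,97),(168,70),(222,243),(130,272)]),52))
print('rest foot z12',onz(c,crop2([(284,128),(422,152),(407,246),(266,221)]),12))
print('jig z25',onz(c,crop2([(584,68),(656,33)]),25), 'wall top z33',onz(c,crop2([(745,200),(670,240)]),33))
im,s=load('scene0')
print('rest foot scene',onz(s,[(x/3+160,y/3+160) for x,y in[(395,90),(543,145),(508,233),(352,178)]],12))
st=status.state()
print(Ro.from_euler('xyz',st['ee_rot'],degrees=True).as_matrix())
w=dict(np.load('pics/wrist0_c.npz'));R=Ro.from_euler('xyz',st['ee_rot'],degrees=True).as_matrix()
print('cam in tool',R.T@(w['eye']-st['ee_pos']), R.T@Ro.from_euler('xyz',w['rotation'],degrees=True).as_matrix())
```

```text
rack top corners z52 [[589.03 308.9   52.  ]
 [615.86 215.51  52.  ]
 [437.85 158.91  52.  ]
 [409.64 251.93  52.  ]]
rest foot z12 [[559.28 100.42  12.  ]
 [532.17 -44.25  12.  ]
 [434.24 -27.55  12.  ]
 [461.83 119.19  12.  ]]
jig z25 [[ 616.72 -214.07   25.  ]
 [ 652.69 -289.92   25.  ]] wall top z33 [[ 476.66 -373.73   33.  ]
 [ 436.71 -296.12   33.  ]]
rest foot scene [[441.67 -21.81  12.  ]
 [473.2  121.12  12.  ]
 [568.32 103.75  12.  ]
 [541.93 -41.1   12.  ]]
[[-0.    0.44 -0.9 ]
 [ 0.   -0.9  -0.44]
 [-1.   -0.   -0.  ]]
cam in tool [-93.17  -0.27 -82.01] [[ 0.   -0.29  0.96]
 [ 1.    0.    0.  ]
 [-0.    0.96  0.29]]
```

```bash
cat >> h.py <<'E'
def tool():
    st=status.state(); R=Ro.from_euler('xyz',st['ee_rot'],degrees=True).as_matrix()
    return np.array(st['ee_pos']),R,np.degrees(np.arctan2(R[1,1],R[0,1])),st
def plan(p,H=None,lab=''):
    q,R,h,st=tool(); d=R.T@(np.array(p,float)-q)/10
    t=0 if H is None else -np.radians((H-h+180)%360-180)
    print(lab,'shift cm',d.round(3),'turn',round(t,4),'dist mm',round(np.linalg.norm(d)*10,1))
E
python3 - <<'E'
from h import *
print(tool()[2]); plan((470,140,310),107.6)
E
```

```text
-63.825974217568636
 shift cm [ -1.77 -49.31 -48.36] turn -2.9919 dist mm 690.8
```

Request:
{"op": "move_arm", "data": {"moves": [[[-1.8,-12,-12],-0.75,1],[[-1.8,-12,-12],-0.75,1],[[-1.8,-24,-24],-1.5,1],[[-1.8,-24,-24],-1.5,1],[[-1.8,-24,-24],-1.5,1],[[-1.8,-36,-36],-2.25,1],[[-1.8,-36,-36],-2.25,1],[[-1.8,-36,-36],-2.25,1],[[-1.8,-36,-36],-2.25,1],[[-1.8,-49,-48],-2.99,1],[[-1.8,-49,-48],-2.99,1],[[-1.8,-49,-48],-2.99,1],[[-1.8,-49,-48],-2.99,1],[[-1.8,-49,-48],-2.99,1],[[-1.8,-49,-48],-2.99,1],[[-1.8,-49,-48],-2.99,1],[[-1.8,-49,-48],-2.99,1]]}}

```text
time_s: 2.28
ee_pos: [468.1, 135.4, 310.0]
ee_rot: [-178.5, 90.0, -161.2]
force: [-0.4, 0.9, 0.3]
gripper_width: 91.5
```

Run:
```python
from h import *
print(tool()); grab('wrist','w1')
```

```text
(array([468.11, 135.4 , 310.  ]), array([[-0.  , -0.3 ,  0.95],
       [-0.  ,  0.95,  0.3 ],
       [-1.  , -0.  , -0.  ]]), np.float64(107.36562339464666), {'time_s': 2.275, 'qpos': array([ 14.78,   9.72,  98.79,  -0.  ,  71.53, -92.58]), 'qvel': array([-0.07, -0.13, -0.11,  0.09,  0.07,  2.69]), 'effort': array([  0.01, -32.77, -23.11,  -0.05,   0.07,  -0.37]), 'ee_pos': array([468.11, 135.4 , 310.  ]), 'ee_rot': array([-178.55,   89.97, -161.18]), 'force': array([-0.36,  0.94,  0.29]), 'torque': array([ 0.16, -0.08,  0.01]), 'gripper_width': 91.50337179350478})
```

View pics/w1.png

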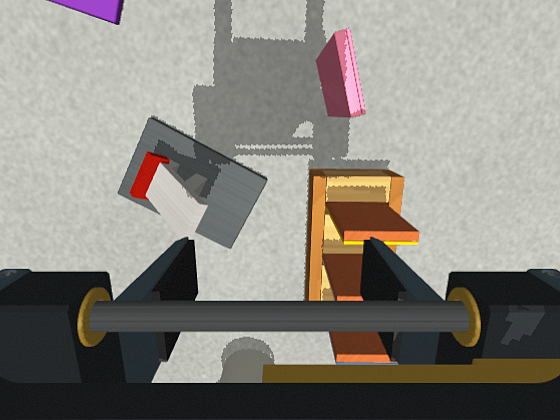

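Run:
```python
from h import *
im,c=load('w1')
a=cv2.resize(im[160:310,290:440],None,fx=4,fy=4,interpolation=cv2.INTER_CUBIC)
cv2.imwrite('pics/w1r.png',a[:,:,::-1])
a=cv2.resize(im[105:260,110:280],None,fx=3.8,fy=3.8,interpolation=cv2.INTER_CUBIC)
cv2.imwrite('pics/w1s.png',a[:,:,::-1])
```

```text
(no output)
```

View pics/w1r.png

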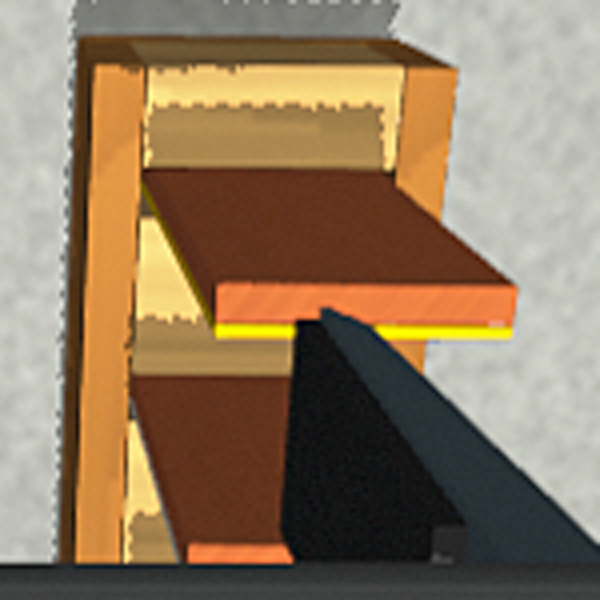

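View pics/w1s.png

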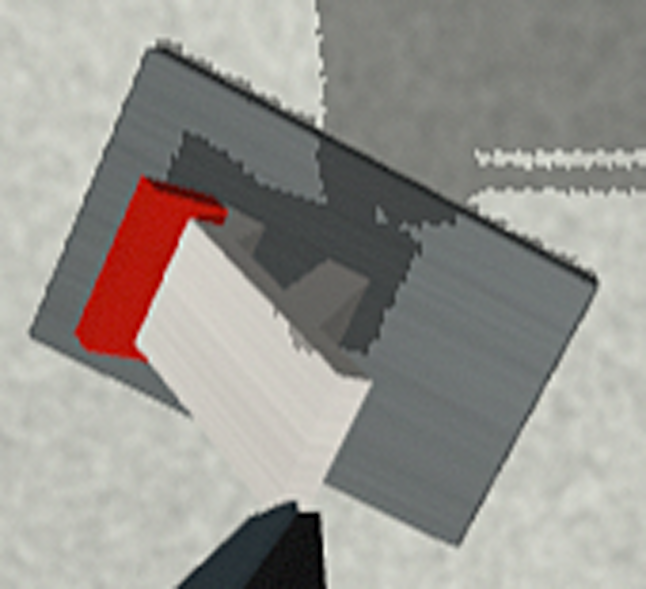

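Run:
```python
from h import *
im,c=load('w1')
f=lambda P,s,o:[(x/s+o[0],y/s+o[1]) for x,y in P]
def hd(a,b): return np.degrees(np.arctan2(b[1]-a[1],b[0]-a[0])),np.linalg.norm(b-a)
Y=onz(c,f([(217,284),(517,284),(514,338),(216,338)],4,(290,160)),142); print(Y,Y.mean(0)); print(hd(Y[1],Y[0]),hd(Y[2],Y[3]),hd(Y[0],Y[3]))
K=onz(c,f([(93,65),(457,69)],4,(290,160)),52); print('rack',K,hd(K[1],K[0]))
F=onz(c,f([(155,47),(597,283),(458,545),(33,332)],3.8,(110,105)),12); print('foot',F,F.mean(0))
print(hd(F[1],F[0]),hd(F[2],F[3]),hd(F[3],F[0]),hd(F[2],F[1]))
# lip top edge points
```

```text
[[463.56 190.83 142.  ]
 [445.18 249.39 142.  ]
 [456.26 253.69 142.  ]
 [474.74 194.81 142.  ]] [459.94 222.18 142.  ]
(np.float64(-72.5745057035858), np.float64(61.37607245848112)) (np.float64(-72.5676676740436), np.float64(61.711447920613594)) (np.float64(19.588429463832707), np.float64(11.868472804177724))
rack [[441.03 165.53  52.  ]
 [413.45 257.06  52.  ]] (np.float64(-73.23250147044972), np.float64(95.60226223812278))
foot [[438.28 -22.51  12.  ]
 [466.48 121.25  12.  ]
 [563.41 102.99  12.  ]
 [533.96 -42.03  12.  ]] [500.53  39.92  12.  ]
(np.float64(-101.09742125924726), np.float64(146.49988593885962)) (np.float64(-101.48050480132405), np.float64(147.9812485988055)) (np.float64(168.469711182226), np.float64(97.6489045212811)) (np.float64(169.3326152677463), np.float64(98.63830154149133))
```

Run:
```python
from h import *
plan((460,222,310),107.4); plan((460,222,156),107.4)
```

```text
shift cm [0.   8.51 1.8 ] turn -0.0015 dist mm 87.0
 shift cm [15.4   8.51  1.8 ] turn -0.0015 dist mm 176.9
```

Request:
{"op": "move_arm", "data": {"moves": [[[0,4.5,1],0,1],[[2,8.5,1.8],0,1],[[8,8.5,1.8],0,1],[[8,8.5,1.8],0,1],[[8,8.5,1.8],0,1]]}}

```text
time_s: 2.95
ee_pos: [460.9, 222.0, 231.8]
ee_rot: [3.1, 89.9, 20.5]
force: [0.6, 0.2, 0.9]
gripper_width: 91.3
```

Run:
```python
from h import *
plan((460,222,156),107.4); grab('wrist','w2')
```

```text
shift cm [ 7.58  0.03 -0.1 ] turn 0.0 dist mm 75.8
```

View pics/w2.png

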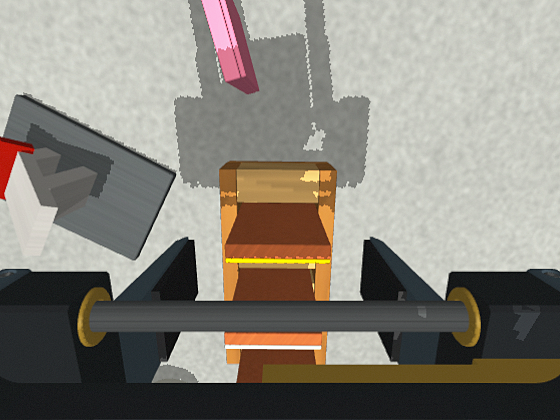

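Run:
```python
from h import *
im,c=load('w2'); P=onz(c,[(225,245),(330,245),(330,263),(225,263)],142); print(P,P.mean(0)); print(proj(c,[[460,222,142]]))
```

```text
[[463.84 190.77 142.  ]
 [445.54 249.02 142.  ]
 [456.3  252.92 142.  ]
 [474.9  193.7  142.  ]] [460.15 221.6  142.  ]
[[278.22 254.04]]
```

Request:
{"op": "move_arm", "data": {"force": 20, "moves": [[[4,0,-0.1],0,1],[[7.6,0,-0.1],0,1],[[7.6,0,-0.1],0,1],[[7.6,0,-0.1],0,1]]}}

```text
time_s: 3.5
ee_pos: [460.5, 222.0, 156.5]
ee_rot: [5.7, 89.7, 23.1]
force: [0.8, -0.3, 0.1]
gripper_width: 91.2
```

Close and lift.

Request:
{"op": "move_arm", "data": {"force": 20, "moves": [[[0,0,0],0,0],[[0,0,0],0,-0.5],[[0,0,0],0,-0.5],[[0,0,0],0,-0.5],[[0,0,0],0,-0.5]]}}

```text
time_s: 4.12
ee_pos: [459.2, 221.6, 154.7]
ee_rot: [-12.7, 90.0, 4.8]
force: [-1.0, -1.7, 4.3]
gripper_width: 61.8
```

Request:
{"op": "move_arm", "data": {"force": 20, "moves": [[[-1,0,0],0,-0.5],[[-3,0,0],0,-0.5],[[-5.5,0,0],0,-0.5],[[-9,0,0],0,-0.5],[[-13,0,0],0,-0.5],[[-16,0,0],0,-0.5],[[-16,0,0],0,-0.5]]}}

```text
time_s: 5.0
ee_pos: [459.5, 222.0, 316.1]
ee_rot: [7.6, 89.7, 25.1]
force: [0.4, -0.1, -3.3]
gripper_width: 62.0
```

Run:
```python
from h import *
print(tool()[0],tool()[3]['force'],tool()[3]['gripper_width'])
grab('wrist','w3');grab('scene','s3')
h=np.radians(-101.2)
print('rest seat', np.array([500.5,40])-6.7*np.array([np.cos(h),np.sin(h)]))
```

```text
[459.52 221.96 316.13] [ 0.4  -0.14 -3.25] 62.004243564043925
rest seat [501.8   46.57]
```

View pics/w3.png

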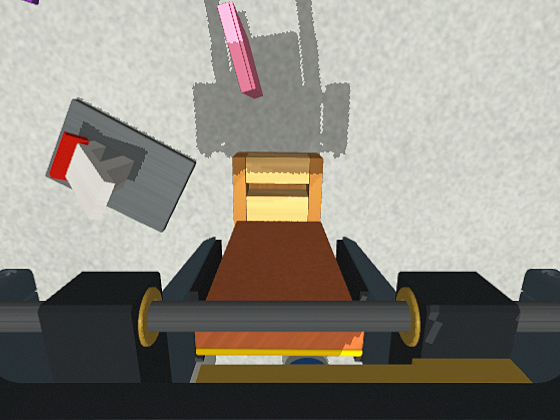

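View pics/s3.png

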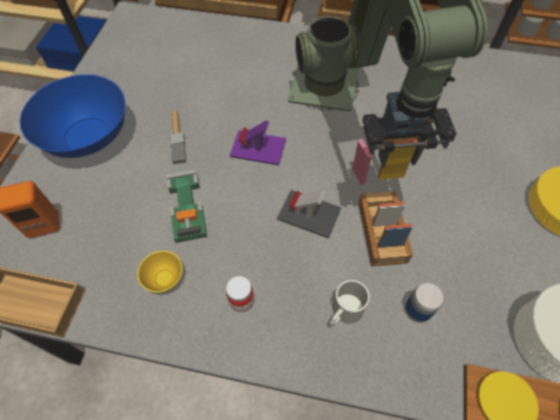

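Run:
```python
from h import *
im,c=load('w3')
g=cv2.cvtColor(im,cv2.COLOR_RGB2GRAY)
a=cv2.resize(im[85:245,35:210],None,fx=4,fy=4,interpolation=cv2.INTER_CUBIC)
cv2.imwrite('pics/w3s.png',a[:,:,::-1])
im,c=load('w1')
f=lambda P,s,o:[(x/s+o[0],y/s+o[1]) for x,y in P]
P=onz(c,f([(190,218),(137,343)],3.8,(110,105)),50);print(P,P.mean(0),np.linalg.norm(P[1]-P[0]),np.degrees(np.arctan2(*(P[0]-P[1])[1::-1])))
h=np.radians(-101.2);print('expected corner',np.array([500.5,40])+35*np.array([np.cos(h),np.sin(h)]))
```

```text
[[475.36   8.51  50.  ]
 [514.51   1.41  50.  ]] [494.94   4.96  50.  ] 39.779715907451006 169.72429344408425
expected corner [493.7    5.67]
```

View pics/w3s.png

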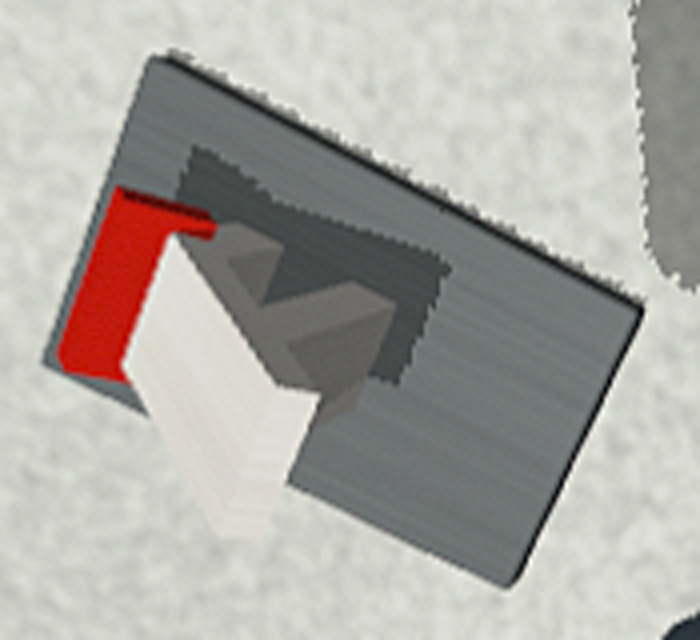

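Run:
```python
from h import *
plan((495.2,9,290),-11)
```

```text
shift cm [  2.31 -21.36  -2.85] turn 2.0681 dist mm 216.8
```

Request:
{"op": "move_arm", "data": {"force": 20, "moves": [[[0,-2,0],0.15,-0.5],[[0,-4,0],0.3,-0.5],[[0,-6,-0.5],0.48,-0.5],[[0,-8,-1],0.66,-0.5],[[0.3,-10,-1.2],0.84,-0.5],[[0.6,-12,-1.5],1.02,-0.5],[[0.9,-14,-1.8],1.2,-0.5],[[1.2,-16,-2],1.38,-0.5],[[1.5,-18,-2.3],1.56,-0.5],[[1.8,-19.5,-2.6],1.74,-0.5],[[2.1,-20.6,-2.7],1.9,-0.5],[[2.3,-21.2,-2.8],2.02,-0.5],[[2.3,-21.4,-2.85],2.07,-0.5],[[2.3,-21.4,-2.85],2.07,-0.5],[[2.3,-21.4,-2.85],2.07,-0.5]]}}

```text
time_s: 6.98
ee_pos: [495.6, 9.0, 290.2]
ee_rot: [-78.9, 89.9, 180.0]
force: [0.3, 1.4, -3.4]
gripper_width: 61.9
```

Run:
```python
from h import *
print(tool()[0],tool()[2],tool()[3]['qpos'])
grab('wrist','w4');grab('scene','s4')
```

```text
[495.62   9.03 290.16] -11.068754067653419 [-0.29 11.3  99.72 -0.   69.11 10.78]
```

View pics/w4.png

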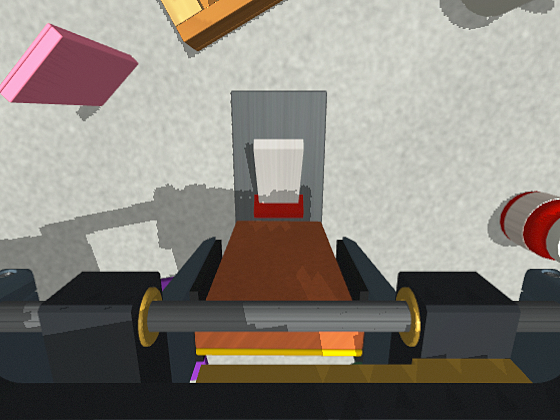

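Run:
```python
from h import *
im,c=load('w4')
a=cv2.resize(im[85:230,215:345],None,fx=4.5,fy=4.5,interpolation=cv2.INTER_CUBIC)
cv2.imwrite('pics/w4s.png',a[:,:,::-1])
```

```text
(no output)
```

View pics/w4s.png

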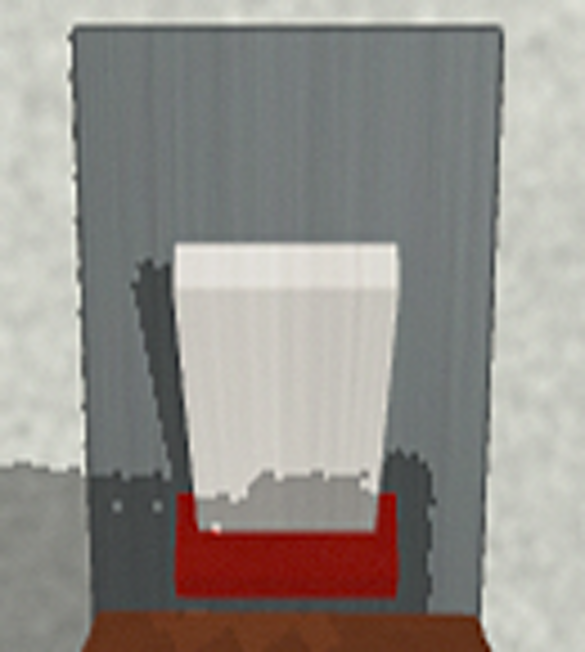

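Run:
```python
from h import *
im,c=load('w4');q,R,h,st=tool()
f=lambda P:[(x/4.5+215,y/4.5+85) for x,y in P]
for P,z in(([(198,532),(377,532)],50),([(177,598),(397,598)],58.5),([(174,290),(398,290)],110.1),([(75,28),(500,27)],12)):
    W=onz(c,f(P),z); T=(W-q)@R; print(z,W.mean(0),np.linalg.norm(W[1]-W[0]),'tool',T[:,1:].ravel(),np.degrees(np.arctan2(*(W[0]-W[1])[1::-1])))
```

```text
50 [494.97   2.96  50.  ] 40.58030767919432 tool [-19.73   6.14  20.85   6.08] 169.00797114362663
58.5 [492.38  -9.8   58.5 ] 49.235281033833694 tool [-24.16  19.18  25.08  19.1 ] 169.01293590501572
110.1 [506.27  62.14 110.1 ] 39.75101924152473 tool [-19.66 -54.1   20.09 -54.15] 168.99090264073305
12 [515.88 110.78  12.  ] 97.68510081024395 tool [ -48.44 -103.58   49.25 -103.88] 169.10062706127454
```

Run:
```python
from h import *
g=82.7
for th,s in((0,30),(0,14),(5,14),(10,13.5),(15,13),(20,12),(25,11),(30,9),(35,7),(40,4),(45,2)):
    t=np.radians(th); G=s*np.array([-.7071,.7071])+g*np.array([-np.sin(t),np.cos(t)])+6*np.array([np.cos(t),np.sin(t)])
    print(th,s,'x %.2f z %.2f'%((290.16-(50+60+G[1]))/10,(5.5+G[0])/10))
```

```text
0 30 x 7.62 z -0.97
0 14 x 8.76 z 0.16
5 14 x 8.74 z -0.56
10 13.5 x 8.81 z -1.25
15 13 x 8.95 z -1.93
20 12 x 9.19 z -2.56
25 11 x 9.49 z -3.18
30 9 x 9.92 z -3.70
35 7 x 10.40 z -4.20
40 4 x 11.01 z -4.59
45 2 x 11.60 z -5.01
```

Request:
{"op": "move_arm", "data": {"force": 12, "moves": [[[3,0,0.1],0,-0.5],[[6.5,0,0.16],0,-0.5],[[7.8,0,0.16],0,-0.5],[[8.5,0,0.16],0,-0.5],[[8.8,0,0.16],0,-0.5],[[8.8,0,0.16],0,-0.5]]}}

```text
time_s: 7.82
ee_pos: [496.2, 7.4, 203.9]
ee_rot: [97.5, 89.9, -3.6]
force: [0.4, -0.2, -1.8]
gripper_width: 61.6
```

Run:
```python
from h import *
print(tool()[0],tool()[3]['force'],tool()[3]['gripper_width'])
im,c=grab('scene','s5'); cv2.imwrite('pics/s5c.png',cv2.resize(im[90:270,220:420],None,fx=3,fy=3,interpolation=cv2.INTER_CUBIC)[:,:,::-1])
```

```text
[496.24   7.37 203.93] [ 0.44 -0.22 -1.81] 61.59932979504391
```

View pics/s5c.png

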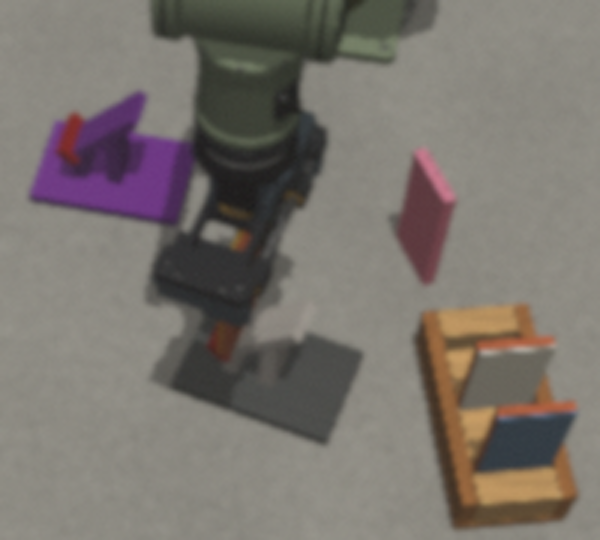

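Request:
{"op": "move_arm", "data": {"force": 12, "moves": [[[0,0,-0.4],0,-0.5],[[0,0,-0.72],0,-0.5],[[0.02,0,-1.1],0,-0.5],[[0.05,0,-1.41],0,-0.5],[[0.12,0,-1.75],0,-0.5],[[0.19,0,-2.09],0,-0.5],[[0.3,0,-2.4],0,-0.5],[[0.43,0,-2.72],0,-0.5]]}}

```text
time_s: 8.88
ee_pos: [501.2, 34.3, 198.8]
ee_rot: [94.3, 90.0, -6.8]
force: [-0.3, -0.9, 2.7]
gripper_width: 61.8
```

Run:
```python
from h import *
print(tool()[0],tool()[3]['force'],tool()[3]['gripper_width'])
im,c=grab('scene','s6'); a=cv2.resize(im[110:250,250:360],None,fx=4,fy=4,interpolation=cv2.INTER_CUBIC)[:,:,::-1]
im,c=grab('wrist','w6');cv2.imwrite('pics/c6.png',np.hstack([cv2.resize(a,(330,420)),cv2.resize(im[:,:,::-1],(470,420))]))
```

```text
[501.16  34.28 198.8 ] [-0.27 -0.92  2.67] 61.79010139267842
```

View pics/c6.png

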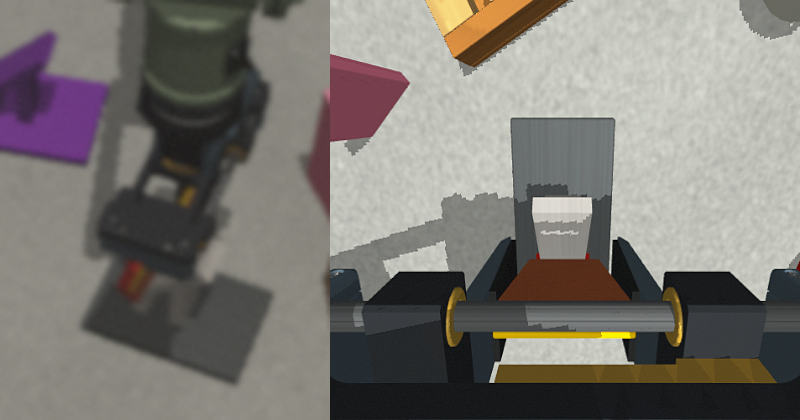

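Request:
{"op": "move_arm", "data": {"force": 12, "moves": [[[0.15,0,-0.3],0,-0.5],[[0.3,0,-0.62],0,-0.5],[[0.5,0,-0.9],0,-0.5],[[0.73,0,-1.14],0,-0.5],[[0.95,0,-1.4],0,-0.5],[[1.21,0,-1.64],0,-0.5],[[1.5,0,-1.84],0,-0.5],[[1.82,0,-2.03],0,-0.5],[[2.1,0,-2.25],0,-0.5],[[2.4,0,-2.45],0,-0.5],[[2.4,0,-2.45],0,-0.5]]}}

```text
time_s: 10.35
ee_pos: [506.0, 59.1, 175.0]
ee_rot: [173.3, 89.9, 72.2]
force: [-0.6, 5.2, 2.1]
gripper_width: 62.1
```

Run:
```python
from h import *
print(tool()[0],tool()[3]['force'],tool()[3]['gripper_width'])
im,c=grab('wrist','w7')
```

```text
[505.95  59.06 175.01] [-0.62  5.16  2.15] 62.09421026410806
```

View pics/w7.png

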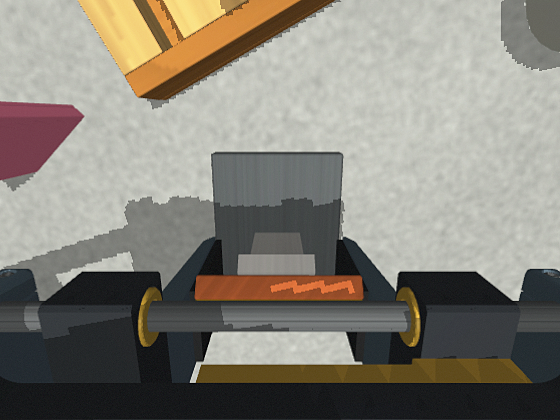

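Request:
{"op": "move_arm", "data": {"force": 12, "moves": [[[0,0,0],0,0.45],[[0,0,0],0,0.45],[[0,0,0],0,0.8],[[0,0,0],0,1],[[0,0,0],0,1],[[0,0,0],0,1]]}}

```text
time_s: 11.15
ee_pos: [505.7, 58.0, 174.9]
ee_rot: [31.7, 90.0, -69.5]
force: [0.8, 1.3, 0.1]
gripper_width: 91.1
```

Run:
```python
from h import *
print(tool()[0],tool()[3]['force'],tool()[3]['gripper_width'])
im,c=grab('wrist','w8')
im,c=grab('scene','s8'); a=cv2.resize(im[110:250,250:360],None,fx=4,fy=4,interpolation=cv2.INTER_CUBIC)[:,:,::-1]
cv2.imwrite('pics/s8c.png',a)
```

```text
[505.75  58.04 174.93] [0.76 1.26 0.13] 91.08280121292039
```

View pics/w8.png

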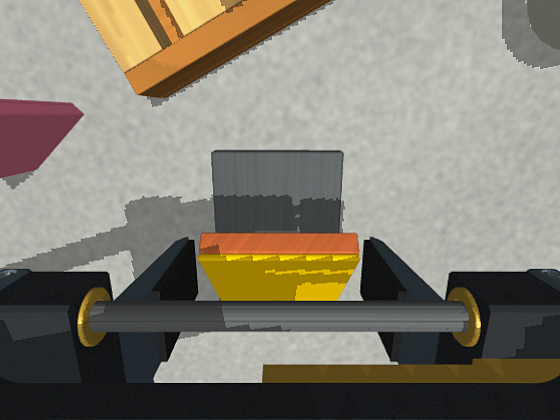

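View pics/s8c.png

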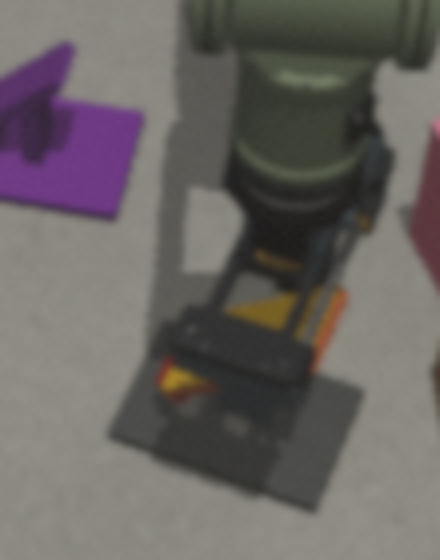

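Run:
```python
from h import *
im,c=load('w8');q,R,h,st=tool()
B=onz(c,[(200,233),(358,233)],141.9);F=onz(c,[(199,254),(359,254)],150.4)
print(B,F,np.linalg.norm(B[0]-B[1]),np.linalg.norm(F[0]-F[1]),np.linalg.norm(B.mean(0)-F.mean(0)))
print('heading',np.degrees(np.arctan2(*(F[1]-F[0])[1::-1])))
e=np.r_[np.cos(np.radians(-101)),np.sin(np.radians(-101)),0];u=(-e+[0,0,1])/2**.5;n=(e+[0,0,1])/2**.5
cen=(B.mean(0)+F.mean(0))/2-65*u; print('centre',cen,'corner',cen-65*u-6*n)
```

```text
[[482.8   99.59 141.9 ]
 [544.31  87.55 141.9 ]] [[482.92  94.12 150.4 ]
 [542.12  82.53 150.4 ]] 62.67327417636196 60.32834313180565 10.03841638188194
heading -11.076172477274431
centre [504.27  45.83 100.19] corner [496.31   4.88  49.98]
```

Request:
{"op": "move_arm", "data": {"moves": [[[-5,0,0],0,1],[[-10,0,0],0,1],[[-13.5,0,0],0,1],[[-13.5,0,0],0,1],[[-13.5,0,0],0,1]]}}

```text
time_s: 11.88
ee_pos: [505.2, 58.0, 309.0]
ee_rot: [-69.9, 89.9, -171.0]
force: [-0.1, 0.1, -0.7]
gripper_width: 91.3
```

Run:
```python
from h import *
plan((524,-304,310),-65)
im,c=grab('wrist','w9')
im,c=grab('scene','s9'); a=cv2.resize(im[110:250,250:360],None,fx=4,fy=4,interpolation=cv2.INTER_CUBIC)[:,:,::-1]
cv2.imwrite('pics/s9c.png',a)
```

```text
shift cm [-0.09  8.82 35.16] turn 0.9405 dist mm 362.5
```

View pics/w9.png

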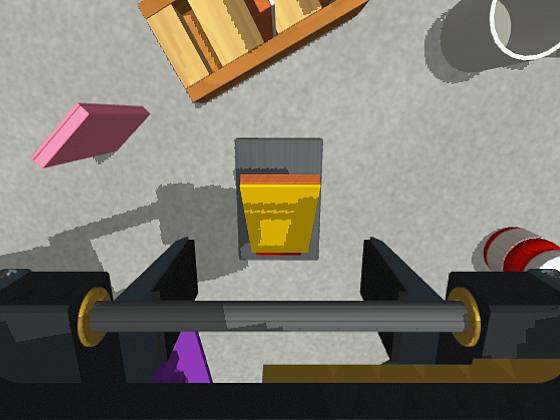

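View pics/s9c.png

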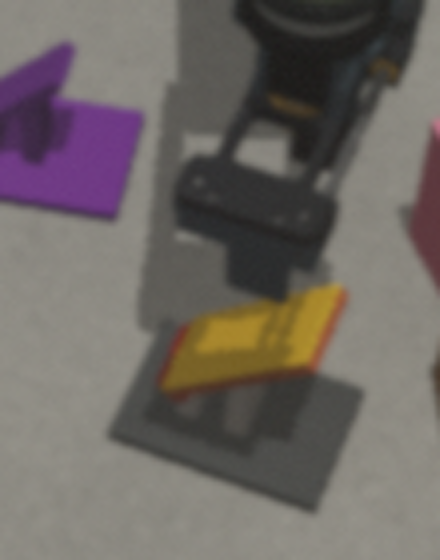

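Plaque lies on the rest, glaze up, its lower edge on the lip (image rows 184–253). Now view the jig.

Request:
{"op": "move_arm", "data": {"moves": [[[0,1.3,5],0.14,1],[[0,2.6,10],0.28,1],[[0,4,15],0.42,1],[[0,5.2,20],0.56,1],[[0,6.5,25],0.7,1],[[0,7.8,30],0.84,1],[[0,8.8,35.2],0.94,1],[[0,8.8,35.2],0.94,1],[[0,8.8,35.2],0.94,1],[[0,8.8,35.2],0.94,1]]}}

```text
time_s: 13.22
ee_pos: [524.2, -303.0, 309.6]
ee_rot: [-71.3, 89.9, 133.8]
force: [-1.0, -0.5, 0.8]
gripper_width: 91.1
```

Run:
```python
from h import *
print(tool()[0],tool()[2],tool()[3]['qpos'])
im,c=grab('wrist','w10')
cv2.imwrite('pics/w10c.png',cv2.resize(im[:290,180:400],None,fx=2.7,fy=2.05,interpolation=cv2.INTER_CUBIC)[:,:,::-1])
```

```text
[ 524.24 -302.99  309.61] -64.8761689246474 [-31.12  20.56  83.75   0.02  75.75  33.75]
```

View pics/w10.png

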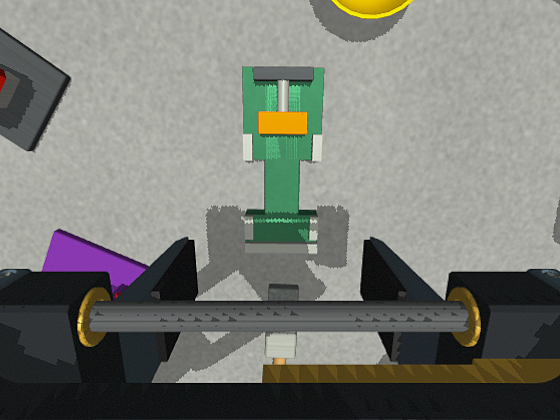

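Run:
```python
from h import *
im,c=load('w10')
cv2.imwrite('pics/w10a.png',cv2.resize(im[195:265,235:330],None,fx=8,fy=8,interpolation=cv2.INTER_CUBIC)[:,:,::-1])
cv2.imwrite('pics/w10b.png',cv2.resize(im[60:170,225:340],None,fx=5.4,fy=5.4,interpolation=cv2.INTER_CUBIC)[:,:,::-1])
```

```text
(no output)
```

View pics/w10a.png

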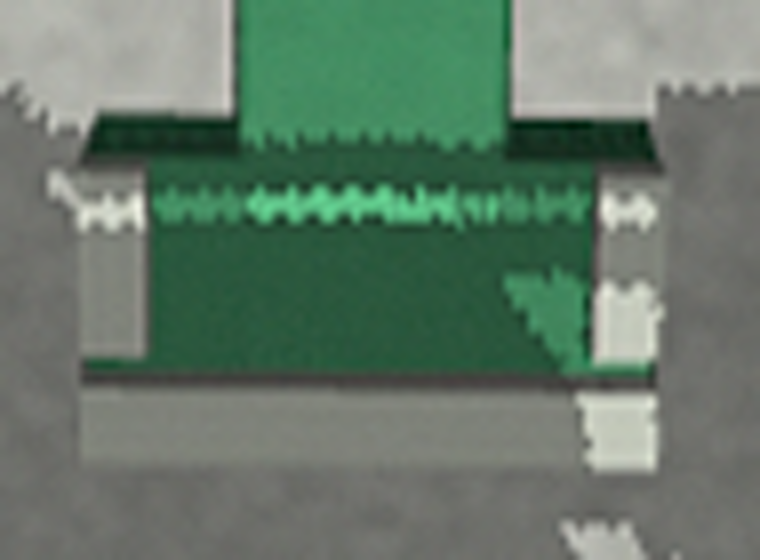

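View pics/w10b.png

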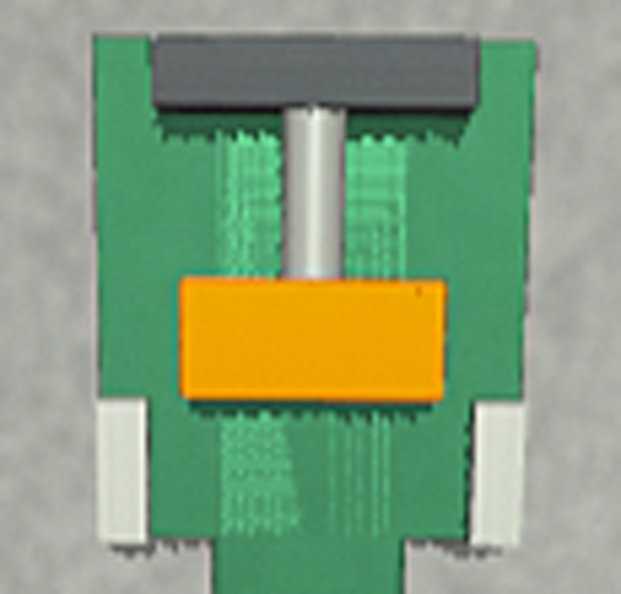

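```bash
cat > jig.py <<'E'
from h import *
im,c=load('w10');q,R=np.array([524.24,-302.99,309.61]),None
fa=lambda P:[(x/8+235,y/8+195) for x,y in P]
fb=lambda P:[(x/5.4+225,y/5.4+60) for x,y in P]
Wi=onz(c,fa([(80,388),(657,388)]),33);Wo=onz(c,fa([(80,468),(657,468)]),33)
rN=onz(c,fa([(147,265),(597,265)]),33)
rF=onz(c,fb([(148,470),(473,470)]),33)
wa=onz(c,fa([(237,60),(510,60)]),25)
J=onz(c,fb([(181,400),(444,400)]),47)
for n,p in dict(Wi=Wi,Wo=Wo,rN=rN,rF=rF,waist=wa,jaw=J).items(): print(n,p.mean(0),np.linalg.norm(p[1]-p[0]),np.degrees(np.arctan2(*(p[1]-p[0])[1::-1]))+90)
hd=(rF.mean(0)-rN.mean(0));print('heading rails',np.degrees(np.arctan2(hd[1],hd[0])), np.linalg.norm(hd))
hd=(J.mean(0)-Wi.mean(0));print('heading J-W',np.degrees(np.arctan2(hd[1],hd[0])), np.linalg.norm(hd))
E
python3 jig.py
```

```text
Wi [ 467.05 -332.5    33.  ] 84.58834374935121 25.195761108350524
Wo [ 455.59 -337.92   33.  ] 85.3592896483359 25.1979491419861
rN [ 484.49 -324.82   33.  ] 65.06668698191446 25.19250321838092
rF [ 568.48 -286.29   33.  ] 64.90343760844279 25.176087428215155
waist [ 510.4  -312.88   25.  ] 39.42570035803944 25.18715405128937
jaw [ 581.62 -280.33   47.  ] 49.99061494107664 25.173524328945376
heading rails 24.643361608093805 92.40717196084097
heading J-W 24.48219983321854 126.66722876764251
```

Run:
```python
from h import *
im,c=load('w3')
a=im[340:362,180:380].astype(int)
m=(a[:,:,0]>150)&(a[:,:,1]>130)&(a[:,:,2]<90)
r,cc=np.nonzero(m);print('yellow rows',r.min()+340,r.max()+340)
for k in range(r.min(),r.max()+1):
    s=cc[r==k]; 
    if len(s): print(k+340,s.min()+180,s.max()+180)
q=np.array([459.52,221.96,316.13]);H=np.radians(107.4)
y=np.r_[np.cos(H),np.sin(H),0];z=np.r_[np.sin(H),-np.cos(H),0]
print(proj(c,[q+[0,0,-12.7]+s*31*y+6*z for s in(-1,1)]))
print('eye rel tool',(c['eye']-q)@y,(c['eye']-q)@z)
```

```text
yellow rows 340 356
340 352 362
341 352 362
342 352 362
343 351 360
344 345 361
345 345 360
346 344 360
347 344 360
348 343 354
349 196 349
350 196 361
351 196 361
352 196 361
353 196 361
354 197 361
355 214 360
356 353 358
[[194.2  353.83]
 [360.31 354.09]]
eye rel tool 0.20958717662670173 -80.65725201687444
```

Run:
```python
from h import *
H=np.radians(-11.05);y=np.r_[np.cos(H),np.sin(H),0]
for n,rows,z,q,x0,x1 in(('w8',(238,244),None,np.array([505.75,58.04,174.93]),180,380),('w9',(177,181),None,np.array([505.2,58.,309.]),220,340)):
    im,c=load(n)
    for r in range(*rows):
        a=im[r,x0:x1].astype(int); m=np.nonzero((a[:,0]-a[:,2]>60))[0]; l,rr=m.min()+x0,m.max()+x0+1
        P=onz(c,[(l-.5,r),(rr-.5,r)],145); print(n,r,l,rr,np.linalg.norm(P[1]-P[0]),((P-q)@y).mean())
```

```text
w8 238 201 358 61.021410192243714 0.8462068629925206
w8 239 200 358 61.465061989611456 0.6518668790411155
w8 240 200 358 61.52041874107496 0.6517213669443951
w8 241 200 358 61.57587020238985 0.6515756011549634
w8 242 200 358 61.63141661625207 0.6514295810353783
w8 243 200 358 61.687058226192875 0.6512833059462224
w9 177 240 320 61.564672759440015 1.1475656325953523
w9 178 240 320 61.61757056840651 1.1479574592135773
w9 179 240 320 61.670554527280025 1.1483498997065986
w9 180 240 320 61.72362484586355 1.1487429555504
```

Run:
```python
from h import *
a=np.radians(24.85); C=np.array([526.2,-305.6]); p=C-50*np.array([np.cos(a),np.sin(a)])
plan((*p,185),-65.15)
```

```text
shift cm [12.49  0.3   4.94] turn 0.0049 dist mm 134.3
```

Request:
{"op": "move_arm", "data": {"moves": [[[4,0.1,1.6],0,1],[[8,0.2,3.3],0.005,1],[[12,0.2,4.9],0.005,1],[[12.5,0.2,4.9],0.005,1],[[12.5,0.2,4.9],0.005,1],[[12.5,0.2,4.9],0.005,1]]}}

```text
time_s: 14.02
ee_pos: [482.2, -327.0, 187.0]
ee_rot: [121.7, 89.8, -33.5]
force: [0.1, -0.6, 0.9]
gripper_width: 91.3
```

Run:
```python
from h import *
print(tool()[0],tool()[2])
im,c=grab('wrist','w11')
cv2.imwrite('pics/w11c.png',cv2.resize(im[:290,190:370],None,fx=4,fy=2,interpolation=cv2.INTER_CUBIC)[:,:,::-1])
```

```text
[ 482.21 -326.99  186.97] -65.20610871086201
```

View pics/w11c.png

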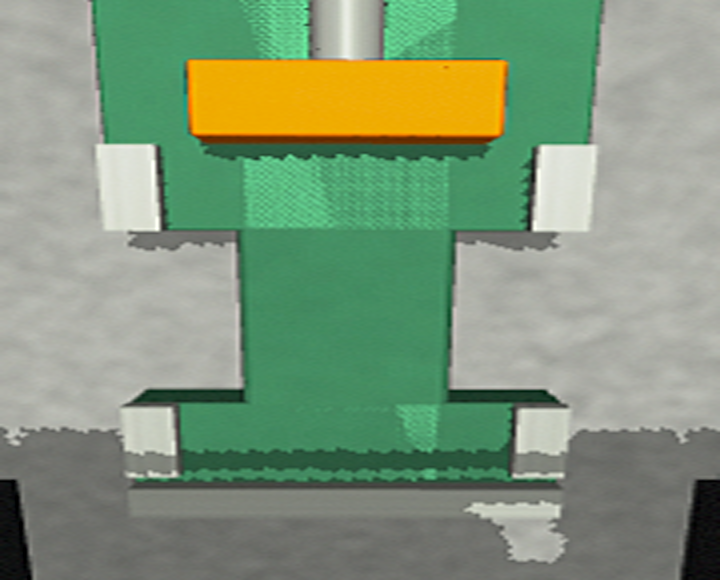

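Run:
```python
from h import *
im,c=load('w11');q,R,h,st=tool()
g=im.astype(int)
for r in (85,95,105,206,212):
    row=g[r]; print(r,[tuple(row[x]) for x in range(226,236)] if r<150 else [tuple(row[x]) for x in range(230,240)])
    print('   ',[tuple(row[x]) for x in range(318,330)])
```

```text
85 [(np.int64(221), np.int64(225), np.int64(215)), (np.int64(226), np.int64(230), np.int64(219)), (np.int64(247), np.int64(250), np.int64(239)), (np.int64(72), np.int64(70), np.int64(67)), (np.int64(44), np.int64(58), np.int64(48)), (np.int64(69), np.int64(153), np.int64(105)), (np.int64(71), np.int64(151), np.int64(104)), (np.int64(74), np.int64(150), np.int64(103)), (np.int64(72), np.int64(149), np.int64(103)), (np.int64(73), np.int64(150), np.int64(105))]
    [(np.int64(74), np.int64(150), np.int64(105)), (np.int64(72), np.int64(150), np.int64(104)), (np.int64(75), np.int64(154), np.int64(105)), (np.int64(76), np.int64(160), np.int64(111)), (np.int64(61), np.int64(123), np.int64(85)), (np.int64(41), np.int64(47), np.int64(41)), (np.int64(231), np.int64(235), np.int64(221)), (np.int64(232), np.int64(236), np.int64(227)), (np.int64(227), np.int64(230), np.int64(222)), (np.int64(222), np.int64(227), np.int64(217)), (np.int64(221), np.int64(225), np.int64(217)), (np.int64(222), np.int64(225), np.int64(215))]
95 [(np.int64(220), np.int64(223), np.int64(210)), (np.int64(222), np.int64(2
[... 3329 characters left out ...]
np.int64(70), np.int64(143), np.int64(98)), (np.int64(67), np.int64(140), np.int64(97)), (np.int64(69), np.int64(141), np.int64(100))]
    [(np.int64(44), np.int64(50), np.int64(44)), (np.int64(187), np.int64(187), np.int64(176)), (np.int64(208), np.int64(213), np.int64(198)), (np.int64(204), np.int64(210), np.int64(197)), (np.int64(200), np.int64(204), np.int64(191)), (np.int64(201), np.int64(204), np.int64(192)), (np.int64(205), np.int64(208), np.int64(195)), (np.int64(204), np.int64(207), np.int64(195)), (np.int64(202), np.int64(208), np.int64(192)), (np.int64(202), np.int64(206), np.int64(193)), (np.int64(195), np.int64(201), np.int64(188)), (np.int64(198), np.int64(204), np.int64(189))]
```

Run:
```python
from h import *
im,c=load('w11');q,R,h,st=tool()
for P,z in(([(229.0,95),(323.4,95)],33),([(233.0,209),(318.8,209)],33)):
    W=onz(c,P,z);T=(W-q)@R;print(W.mean(0),np.linalg.norm(W[1]-W[0]),T,T[:,1].mean(), 'range',(c['eye'][2]-z))
# wall inner edge: column 280
g=im.astype(int)
print([(r,tuple(map(int,g[r,275]))) for r in range(234,262)])
print([(r,tuple(map(int,g[r,275]))) for r in range(62,76)])
```

```text
[ 567.46 -286.11   33.  ] 65.25852271855791 [[153.9  -34.42 -94.37]
 [154.11  30.83 -94.44]] -1.7959344849845653 range 247.42746183278211
[ 493.05 -320.12   33.  ] 65.23181460674455 [[153.73 -34.73 -12.6 ]
 [153.95  30.5  -12.59]] -2.111775314918143 range 247.42746183278211
[(234, (53, 116, 83)), (235, (68, 142, 100)), (236, (65, 137, 95)), (237, (65, 135, 95)), (238, (67, 140, 99)), (239, (56, 115, 80)), (240, (43, 80, 55)), (241, (61, 77, 65)), (242, (73, 71, 68)), (243, (63, 65, 59)), (244, (94, 97, 90)), (245, (124, 128, 118)), (246, (129, 133, 125)), (247, (128, 131, 124)), (248, (128, 130, 121)), (249, (128, 130, 121)), (250, (127, 130, 121)), (251, (127, 130, 121)), (252, (129, 132, 124)), (253, (127, 130, 122)), (254, (126, 128, 119)), (255, (129, 132, 124)), (256, (128, 133, 124)), (257, (124, 126, 117)), (258, (119, 122, 115)), (259, (119, 120, 114)), (260, (115, 116, 111)), (261, (117, 119, 113))]
[(62, (239, 171, 0)), (63, (239, 172, 0)), (64, (240, 173, 1)), (65, (240, 176, 0)), (66, (247, 163, 0)), (67, (224, 114, 0)), (68, (132, 60, 0)), (69, (94, 43, 0)), (70, (106, 45, 0)), (71, (90, 60, 23)), (72, (56, 88, 59)), (73, (43, 93, 67)), (74, (38, 89, 62)), (75, (43, 89, 63))]
```

Run:
```python
from h import *
im,c=load('w11');q,R,h,st=tool()
for p,z in(((278,243.7),33),((278,257.5),33),((278,66.8),47)):
    T=(onz(c,[p],z)-q)@R;print(z,T)
a=np.radians(h);y=R[:,1];zz=R[:,2]
T=(onz(c,[(278,243.7)],33)-q)@R; wz=T[0,2]-0.8
x0=wz-65
yc=-3.2+(-12.6-x0)*(0.3/82)
C=q+y*yc+zz*x0; print('wall z',wz,'centre tool',yc,x0,'world',C[:2])
np.save('jigC.npy',C[:2])
```

```text
33 [[153.79  -0.52  15.65]]
33 [[153.77  -0.51  27.37]]
47 [[ 140.04   -0.55 -110.69]]
wall z 14.849112869401498 centre tool -3.062618705619762 -50.150887130598505 world [ 526.25 -303.17]
```

Run:
```python
from h import *
plan((503.3,45.5,300),-11.05)
```

```text
shift cm [-11.39 -32.89 -17.57] turn -0.9453 dist mm 389.9
```

Request:
{"op": "move_arm", "data": {"moves": [[[-5,0,0],0,1],[[-10,-1,-0.5],-0.05,1],[[-11.4,-5,-2.7],-0.2,1],[[-11.4,-10,-5.3],-0.35,1],[[-11.4,-15,-8],-0.5,1],[[-11.4,-20,-10.7],-0.65,1],[[-11.4,-25,-13.4],-0.8,1],[[-11.4,-30,-16],-0.94,1],[[-11.4,-32.9,-17.6],-0.945,1],[[-11.4,-32.9,-17.6],-0.945,1],[[-11.4,-32.9,-17.6],-0.945,1],[[-11.4,-32.9,-17.6],-0.945,1]]}}

```text
time_s: 15.58
ee_pos: [502.9, 44.7, 299.3]
ee_rot: [71.2, 90.0, -30.0]
force: [0.2, -1.1, 0.3]
gripper_width: 91.1
```

Run:
```python
from h import *
plan((503.3,45.5,160.5),-11.05)
```

```text
shift cm [13.88  0.01 -0.09] turn -0.0026 dist mm 138.8
```

Request:
{"op": "move_arm", "data": {"force": 15, "moves": [[[5,0,-0.1],0,1],[[10,0,-0.1],0,1],[[13,0,-0.1],0,1],[[13.9,0,-0.1],0,1],[[13.9,0,-0.1],0,1],[[13.9,0,-0.1],0,0.5],[[13.9,0,-0.1],0,-0.5],[[13.9,0,-0.1],0,-0.5],[[13.9,0,-0.1],0,-0.5],[[13.9,0,-0.1],0,-0.5]]}}

```text
time_s: 16.82
ee_pos: [503.3, 46.7, 160.5]
ee_rot: [99.9, 89.9, -1.2]
force: [-0.6, 0.3, 4.5]
gripper_width: 61.7
```

Gripped; lift perpendicular-ish (straight up and slightly off the slope).

Request:
{"op": "move_arm", "data": {"force": 20, "moves": [[[-0.5,0,0.1],0,-0.5],[[-2,0,0.5],0,-0.5],[[-5,0,0.5],0,-0.5],[[-9,0,0.5],0,-0.5],[[-13,0,0.5],0,-0.5],[[-15,0,0.5],0,-0.5],[[-15,0,0.5],0,-0.5]]}}

```text
time_s: 17.7
ee_pos: [502.5, 41.5, 311.9]
ee_rot: [102.4, 89.8, 1.2]
force: [0.3, 0.7, -3.6]
gripper_width: 61.9
```

Run:
```python
from h import *
print(tool()[0],tool()[3]['force'],tool()[3]['gripper_width'])
im,c=grab('wrist','w12')
im,c=grab('scene','s12'); a=cv2.resize(im[60:270,200:360],None,fx=3,fy=3,interpolation=cv2.INTER_CUBIC)[:,:,::-1]
cv2.imwrite('pics/s12c.png',a)
C=np.load('jigC.npy');a=np.radians(24.65);d=np.array([np.cos(a),np.sin(a)])
p=C-d*9; print(p); plan((*p,310),-65.35)
```

```text
[502.48  41.51 311.9 ] [ 0.32  0.74 -3.56] 61.91203986694464
[ 518.07 -306.93]
 shift cm [-0.07  8.36 33.87] turn 0.9464 dist mm 348.9
```

View pics/w12.png

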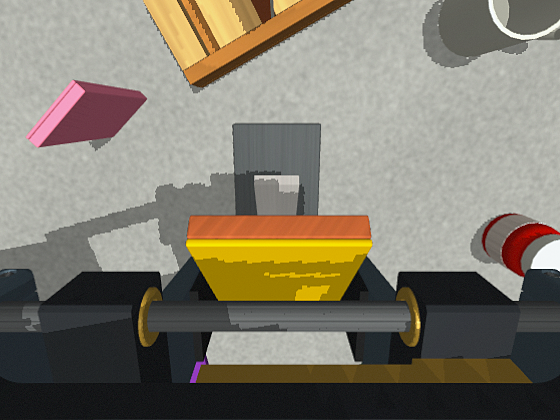

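View pics/s12c.png

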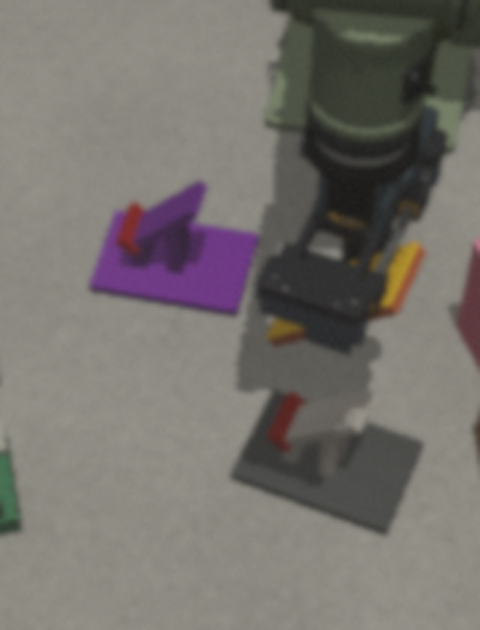

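Run:
```python
from h import *
C=np.load('jigC.npy');a=np.radians(24.65);d=np.array([np.cos(a),np.sin(a)])
p=C-d*29.5; print(p); plan((*p,300),-65.35)
```

```text
[ 499.44 -315.48]
 shift cm [ 0.94  6.69 35.07] turn 0.9464 dist mm 357.1
```

Request:
{"op": "move_arm", "data": {"force": 20, "moves": [[[0,0.5,2.5],0.07,-0.5],[[0,1.2,6],0.17,-0.5],[[0,2,10],0.29,-0.5],[[0,2.8,14],0.42,-0.5],[[0.2,3.6,18],0.54,-0.5],[[0.4,4.4,22],0.66,-0.5],[[0.6,5.2,26],0.78,-0.5],[[0.8,5.9,30],0.88,-0.5],[[0.9,6.4,33],0.93,-0.5],[[0.9,6.7,35],0.946,-0.5],[[0.9,6.7,35],0.946,-0.5],[[0.9,6.7,35],0.946,-0.5]]}}

```text
time_s: 19.3
ee_pos: [500.2, -313.7, 300.6]
ee_rot: [-82.8, 89.9, 121.9]
force: [0.3, 0.6, -2.7]
gripper_width: 61.8
```

Run:
```python
from h import *
C=np.load('jigC.npy');a=np.radians(24.65);d=np.array([np.cos(a),np.sin(a)])
p=C-d*29.5; print(tool()[0],tool()[2]); plan((*p,146),-65.35)
im,c=grab('wrist','w13')
```

```text
[ 500.23 -313.67  300.58] -65.26833552446648
 shift cm [15.46  0.15  0.14] turn 0.0014 dist mm 154.6
```

View pics/w13.png

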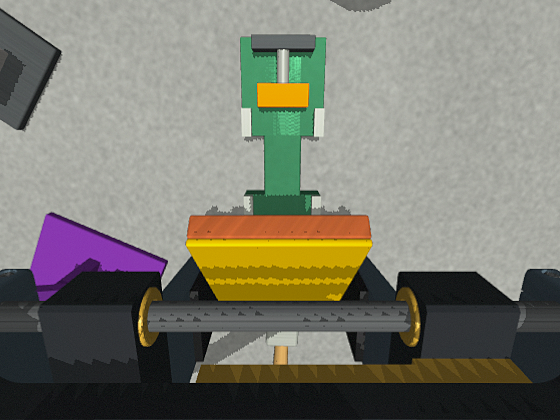

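Run:
```python
from h import *
im,c=load('w13');q,R,h,st=tool()
g=im.astype(int)
for r in (112,118,124,130):
    s=g[r].min(axis=1); 
    print(r,'L',[int(v) for v in g[r,238:258,0]],'R',[int(v) for v in g[r,308:330,0]])
```

```text
112 L [172, 171, 163, 215, 224, 218, 218, 221, 219, 218, 219, 225, 227, 75, 61, 70, 70, 70, 68, 72] R [68, 71, 69, 74, 72, 45, 129, 232, 224, 218, 219, 220, 219, 219, 219, 223, 194, 171, 167, 168, 164, 167]
118 L [170, 172, 165, 202, 225, 220, 218, 219, 218, 218, 216, 222, 241, 83, 60, 69, 71, 74, 69, 69] R [69, 70, 71, 72, 56, 27, 156, 232, 223, 219, 219, 220, 216, 215, 217, 223, 186, 168, 165, 171, 169, 170]
124 L [169, 168, 166, 189, 223, 219, 216, 216, 216, 219, 213, 221, 240, 78, 61, 69, 67, 69, 68, 71] R [71, 70, 70, 74, 52, 38, 176, 231, 220, 215, 219, 218, 215, 214, 218, 223, 176, 173, 178, 175, 177, 173]
130 L [168, 170, 169, 188, 220, 219, 213, 217, 214, 215, 213, 219, 235, 108, 60, 64, 68, 70, 70, 65] R [68, 69, 67, 70, 69, 33, 224, 228, 212, 214, 216, 216, 214, 215, 219, 210, 170, 167, 172, 174, 173, 173]
```

Run:
```python
from h import *
q=np.array([500.23,-313.67,300.58]);q,R,h,st=tool()
for n,P in(('w13',[(250.55,121),(313.75,121)]),('w11',[(229.0,95),(323.4,95)])):
    im,c=load(n);print(c['eye'],c['rotation'])
    W=onz(c,P,33);print(n,W.mean(0),np.linalg.norm(W[1]-W[0]),((W-q)@R).mean(0))
```

```text
[ 574.69 -279.23  393.83] [163.41   0.09 -65.22]
w13 [ 569.13 -285.2    33.  ] 65.0720132770341 [267.8    3.33 -74.33]
[ 556.23 -292.14  280.43] [163.55  -0.21 -65.16]
w11 [ 567.46 -286.11   33.  ] 65.25852271855791 [267.8    3.46 -72.44]
```

Request:
{"op": "move_arm", "data": {"force": 20, "moves": [[[3,0.18,0.14],0,-0.5],[[8,0.18,0.14],0,-0.5],[[12,0.18,0.14],0,-0.5],[[14.5,0.18,0.14],0,-0.5],[[15.4,0.18,0.14],0,-0.5],[[15.4,0.18,0.14],0,-0.5],[[15.4,0.18,0.14],0,-0.5]]}}

```text
time_s: 20.23
ee_pos: [500.6, -317.1, 148.4]
ee_rot: [122.0, 89.8, -33.3]
force: [0.3, -0.0, -2.5]
gripper_width: 62.1
```

Run:
```python
from h import *
C=np.load('jigC.npy');a=np.radians(24.65);d=np.array([np.cos(a),np.sin(a)])
q,R,h,st=tool();print(q,h,st['force'],'jig x',(q[:2]-C)@d,'y',(q[:2]-C)@[-d[1],d[0]])
im,c=grab('wrist','w14')
im,c=grab('scene','s14'); a=cv2.resize(im[130:270,120:280],None,fx=4,fy=4,interpolation=cv2.INTER_CUBIC)[:,:,::-1]
cv2.imwrite('pics/s14c.png',a)
```

```text
[ 500.62 -317.09  148.44] -65.29697040179053 [ 0.27 -0.03 -2.51] jig x -29.104669231660118 y -1.9505361125456357
```

View pics/w14.png

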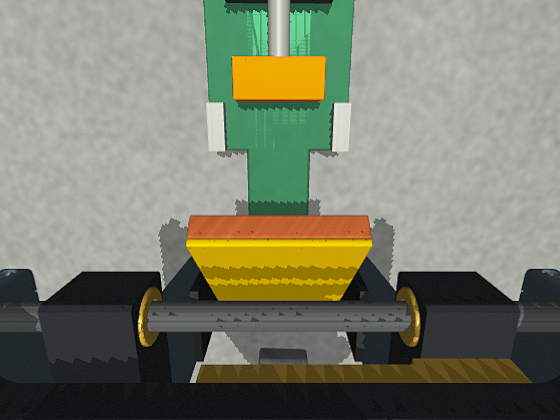

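View pics/s14c.png

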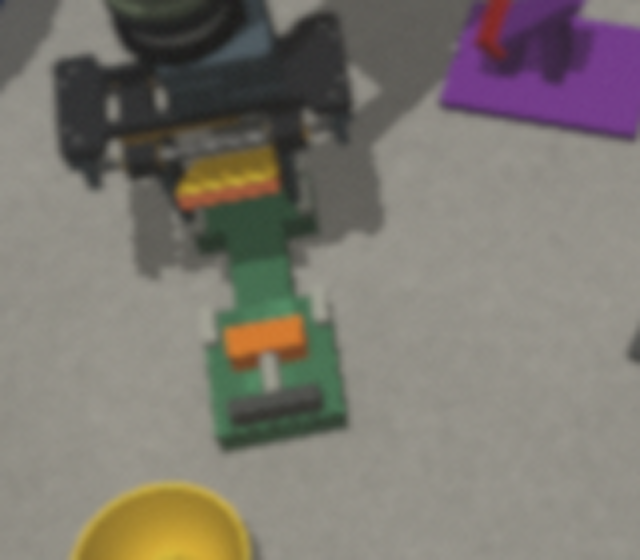

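```bash
cat > rails.py <<'E'
from h import *
import sys
def edges(n,r,l,rr):
    im,c=load(n);g=im[r].astype(float).mean(axis=1)
    # left inner: bright->dark going right from l ; right inner: dark->bright
    def cross(x,dirn):
        while not(g[x]>175 and g[x+dirn]<=175): x+=dirn
        return x+dirn*(g[x]-150)/(g[x]-g[x+dirn]) if g[x+dirn]<150 else x+dirn
    return cross(l,1),cross(rr,-1)
if __name__=='__main__':
    n=sys.argv[1];l,rr=int(sys.argv[2]),int(sys.argv[3]);q,R,h,st=tool();im,c=load(n)
    for r in map(int,sys.argv[4:]):
        a,b=edges(n,r,l,rr);W=onz(c,[(a,r),(b,r)],33);T=(W-q)@R
        print(r,a,b,np.linalg.norm(W[1]-W[0]),'mid y',T[:,1].mean(),'z',T[:,2].mean(),'range',c['eye'][2]-33)
E
python3 rails.py w14 215 342 115 125 135 145
```

```text
115 223.2373887240356 333.38081395348837 65.31493388503978 mid y -0.38609582596541614 z -81.33802455578075 range 208.84974490353648
125 223.52941176470588 333 65.44804232618088 mid y -0.40777292184450786 z -75.60492388307749 range 208.84974490353648
135 223.9785407725322 332.5036855036855 65.41858715433843 mid y -0.41733373376951377 z -69.77672228410536 range 208.84974490353648
145 224.54211663066954 332 65.3141690026941 mid y -0.39454706872986023 z -63.851167580655925 range 208.84974490353648
```

Request:
{"op": "move_arm", "data": {"force": 20, "moves": [[[0,-0.13,0],0,-0.5],[[0,-0.13,0],0,-0.5],[[0,-0.13,0],0,-0.5],[[0,-0.13,0],0,-0.5]]}}

```text
time_s: 20.82
ee_pos: [499.3, -315.7, 147.0]
ee_rot: [95.3, 90.0, -60.0]
force: [0.6, 0.6, -1.7]
gripper_width: 61.6
```

```bash
python3 - <<'E'
from h import *
C=np.load('jigC.npy');a=np.radians(24.65);d=np.array([np.cos(a),np.sin(a)])
q,R,h,st=tool();print(q,h,st['force'],st['qvel'],'jig x',(q[:2]-C)@d,'y',(q[:2]-C)@[-d[1],d[0]])
im,c=grab('wrist','w15')
q,R,h,st=tool();print(q,h)
E
python3 rails.py w15 215 342 115 125 135 145
```

```text
[ 499.27 -315.71  146.97] -65.31669323565873 [ 0.62  0.57 -1.68] [ 0.06 -0.04  0.   -0.04  0.07  0.08] jig x -29.75056216722795 y -0.1426930076194761
[ 499.26 -315.71  146.94] -65.32039411818398
115 226.3554376657825 337.2410071942446 65.2457396060288 mid y 1.6037690927725787 z -81.09803451499371 range 207.23173785828973
125 226.60992907801418 336.61284403669725 65.2598039804652 mid y 1.513379292155408 z -75.40901939015998 range 207.23173785828973
135 226.99570815450645 336.3890577507599 65.43692410947921 mid y 1.5816490591665104 z -69.62519367689316 range 207.23173785828973
145 227.53205128205127 335.6245283018868 65.19962348959409 mid y 1.5334029995568965 z -63.74416752187753 range 207.23173785828973
```

Run:
```python
import numpy as np
for ph in (45,40,35,30,25,20,15,12,10,8,6,4,2,0,-2,-3.5):
    p=np.radians(ph); x=-71.5+66*np.cos(p)-5.4*np.sin(p); z=33+66*np.sin(p)+5.4*np.cos(p)
    print(ph,'dx %.2f dz %.2f'%((86.95-z)/10,-(x+29.75)/10),x,z)
```

```text
45 dx 0.35 dz -0.11 -28.64932906009522 83.48742417671949
40 dx 0.74 dz -0.53 -24.41211984645476 79.56062223215406
35 dx 1.17 dz -0.92 -20.533277833222193 75.2794658383296
30 dx 1.63 dz -1.27 -17.042323350227047 70.67653718043597
25 dx 2.12 dz -1.58 -13.965824668980883 65.78686732488407
20 dx 2.63 dz -1.84 -11.327195802088655 60.64766961173804
15 dx 3.17 dz -2.06 -9.146518308475102 55.298056438727336
12 dx 3.49 dz -2.17 -8.064981481984725 52.00416863793467
10 dx 3.72 dz -2.23 -7.440388460595693 49.778741592283325
8 dx 3.94 dz -2.29 -6.8938422082407085 47.5328722345688
6 dx 4.17 dz -2.33 -6.426008607339293 45.269296810653806
4 dx 4.40 dz -2.37 -6.037457641069877 42.99077313851532
2 dx 4.62 dz -2.40 -5.728662698933187 40.70007724826818
0 dx 4.86 dz -2.42 -5.5 38.4
-2 dx 5.09 dz -2.44 -5.351748134546176 36.09334368353805
-3.5 dx 5.26 dz -2.45 -5.293441190668558 34.36072430217753
```

Pivot on the wall top down to about 20°, grip eased a bit.

Request:
{"op": "move_arm", "data": {"force": 14, "moves": [[[0.2,0.05,-0.11],0,-0.5],[[0.35,0.05,-0.11],0,-0.5],[[0.55,0.05,-0.32],0,-0.5],[[0.74,0.05,-0.53],0,-0.5],[[0.95,0.05,-0.73],0,-0.5],[[1.17,0.05,-0.92],0,-0.5],[[1.4,0.05,-1.1],0,-0.5],[[1.63,0.05,-1.27],0,-0.5],[[1.87,0.05,-1.43],0,-0.5],[[2.12,0.05,-1.58],0,-0.5],[[2.37,0.05,-1.71],0,-0.5],[[2.63,0.05,-1.84],0,-0.5],[[2.63,0.05,-1.84],0,-0.5]]}}

```text
time_s: 22.5
ee_pos: [516.3, -308.6, 120.4]
ee_rot: [69.7, 90.0, -85.6]
force: [0.1, 0.7, -0.7]
gripper_width: 61.8
```

```bash
cat > jp.py <<'E'
from h import *
C=np.load('jigC.npy');a=np.radians(24.65);d=np.array([np.cos(a),np.sin(a)])
q,R,h,st=tool();print(q,h,st['force'],st['gripper_width'],'jig x',(q[:2]-C)@d,'y',(q[:2]-C)@[-d[1],d[0]],'grasp z',q[2]-60,'t',st['time_s'])
E
python3 jp.py
python3 - <<'E'
from h import *
im,c=grab('wrist','w16')
im,c=grab('scene','s16'); a=cv2.resize(im[130:270,120:280],None,fx=4,fy=4,interpolation=cv2.INTER_CUBIC)[:,:,::-1]
cv2.imwrite('pics/s16c.png',a)
E
```

```text
[ 516.32 -308.59  120.38] -65.29346288581 [ 0.13  0.73 -0.73] 61.84310666035888 jig x -11.289092534277382 y -0.7736052913562989 grasp z 60.383794125979136 t 22.5
```

View pics/w16.png

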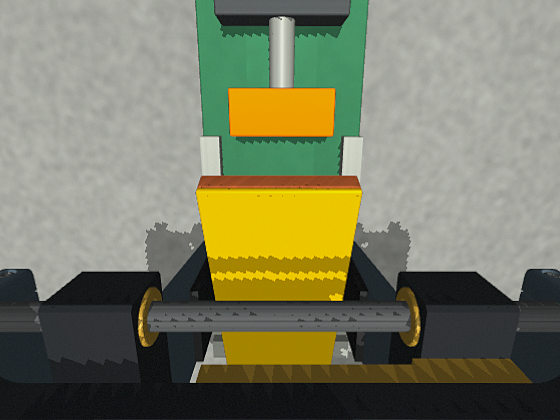

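View pics/s16c.png

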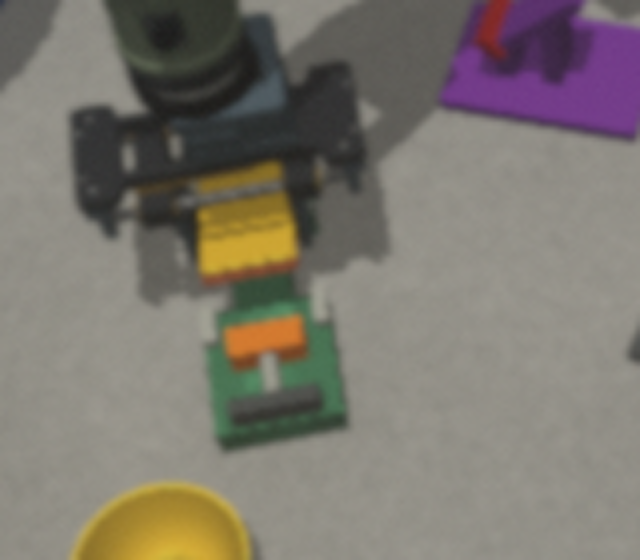

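```bash
python3 rails.py w16 212 352 142 150 158 166;python3 - <<'E'
from h import *
im,c=load('w16');q,R,h,st=tool()
cv2.imwrite('pics/w16c.png',cv2.resize(im[125:205,185:375],None,fx=4,fy=4,interpolation=cv2.INTER_CUBIC)[:,:,::-1])
# predicted T edges for tilts
for ph in (15,20,25,30):
    p=np.radians(ph);G=np.array([60,0,0.]);u=np.array([-np.sin(p),0,-np.cos(p)]);n=np.array([-np.cos(p),0,np.sin(p)])
    P=[G+64*u+t*n+s*31*np.array([0,1,0]) for t in(-5.4,6.6) for s in(-1,1)]
    print(ph,proj(c,[q+R@x for x in P]).round(1).tolist())
E
```

```text
142 218.5660847880299 343.45569620253167 65.49180318699216 mid y 1.0664077830871275 z -67.98483561068099 range 180.61879383627823
150 218.93548387096774 342.73755656108597 65.35779029469704 mid y 0.9866800024249436 z -63.84277888215614 range 180.61879383627823
158 219.40656565656565 342.56430446194224 65.45716816146397 mid y 1.077652895617586 z -59.64463669773238 range 180.61879383627823
166 219.619335347432 342 65.48652825570434 mid y 0.9961654144024354 z -55.38907375916218 range 180.61879383627823
15 [[205.1, 161.0], [353.1, 161.1], [199.3, 173.0], [358.9, 173.1]]
20 [[202.4, 165.8], [355.8, 166.0], [196.7, 181.2], [361.6, 181.4]]
25 [[199.8, 172.2], [358.5, 172.4], [194.0, 191.0], [364.3, 191.2]]
30 [[197.1, 180.2], [361.2, 180.3], [191.4, 202.5], [366.9, 202.7]]
```

View pics/w16c.png

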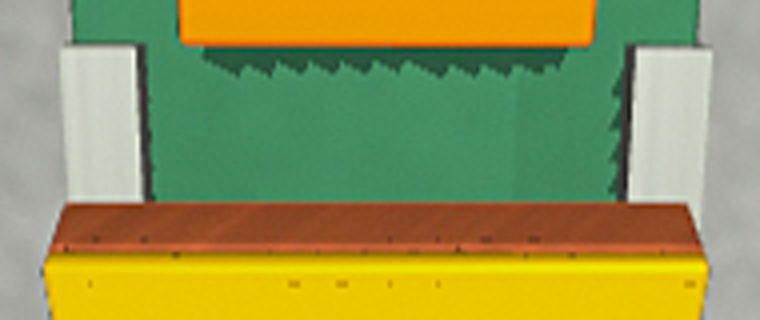

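Run:
```python
from h import *
from scipy.optimize import least_squares
def pr(c,q,R,v,tz=5.4):
    ph,T,t=v[0],v[1],v[2];p=np.radians(ph);G=np.array([60,0,0.]);u=np.array([-np.sin(p),0,-np.cos(p)]);n=np.array([-np.cos(p),0,np.sin(p)])
    P=[G+T*u+(a-t)*n+s*31*np.array([0,1,0]) for a in(0,12) for s in(-1,1)]
    return proj(c,[q+R@x for x in P])
def fit(n,q,H,obs):
    im,c=load(n);H=np.radians(H);y=np.r_[np.cos(H),np.sin(H),0];z=np.r_[np.sin(H),-np.cos(H),0];R=np.c_[[0,0,-1],y,z]
    def f(v):
        p=pr(c,q,R,v); return np.r_[p[[0,2],1]-np.array(obs)[:,0], (p[[1,3],0]-p[[0,2],0])-np.array(obs)[:,1]]
    s=least_squares(f,[30,64,6]);print(n,s.x,s.fun)
fit('w15',np.array([499.27,-315.71,146.95]),-65.32,[(216,183.5),(240,185.5)])
fit('w16',np.array([516.32,-308.59,120.38]),-65.29,[(176,154.8),(189.5,166)])
```

```text
w15 [44.32 63.96  5.06] [-4.    3.8  -4.24  3.19]
w16 [15.15 60.75 -2.78] [-0.19  0.17 -0.71  0.59]
```

Run:
```python
from h import *
im,c=load('w15')
cv2.imwrite('pics/w15c.png',cv2.resize(im[205:250,180:380],None,fx=4,fy=4,interpolation=cv2.INTER_CUBIC)[:,:,::-1])
```

```text
(no output)
```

View pics/w15c.png

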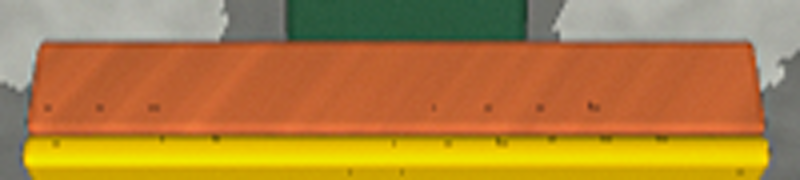

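```bash
cat > fit.py <<'E'
from h import *
from scipy.optimize import least_squares
def pr(c,q,R,v):
    ph,T,t=v;p=np.radians(ph);G=np.array([60,0,0.]);u=np.array([-np.sin(p),0,-np.cos(p)]);n=np.array([-np.cos(p),0,np.sin(p)])
    P=[G+T*u+(a-t)*n+s*31*np.array([0,1,0]) for a in(0,12) for s in(-1,1)]
    return proj(c,[q+R@x for x in P])
def fit(n,q,H,obs):
    im,c=load(n);H=np.radians(H);y=np.r_[np.cos(H),np.sin(H),0];z=np.r_[np.sin(H),-np.cos(H),0];R=np.c_[[0,0,-1],y,z]
    def f(v):
        p=pr(c,q,R,v); return np.r_[p[[0,2],1]-np.array(obs)[:,0]+1, (p[[1,3],0]-p[[0,2],0])-np.array(obs)[:,1]]
    s=least_squares(f,[30,64,6]);print(n,s.x,s.fun)
    s=least_squares(lambda w:f([w[0],w[1],5.4]),[30,64]);print('  t fixed',s.x,s.fun)
if __name__=='__main__':
    fit('w15',np.array([499.27,-315.71,146.95]),-65.32,[(215.4,178),(238.6,185.5)])
    fit('w16',np.array([516.32,-308.59,120.38]),-65.29,[(176,154.8),(189.4,165.8)])
E
python3 fit.py
```

```text
w15 [30.16 61.01 -8.97] [-1.65  1.54 -3.02  2.4 ]
  t fixed [43.35 62.78] [-4.09  3.66 -1.46  0.47]
w16 [15.23 61.07 -2.4 ] [-0.21  0.2  -0.81  0.67]
  t fixed [22.29 61.57] [-2.    1.69 -0.56 -0.18]
```

```bash
sed -i 's/a in(0,12)/a in(0,9.05)/' fit.py; python3 fit.py
```

```text
w15 [42.06 62.99  2.22] [ 0.03 -0.03  0.04 -0.03]
  t fixed [44.94 63.02] [-0.3   0.26  0.32 -0.37]
w16 [21.37 61.7   2.5 ] [ 0.4  -0.38  1.2  -1.05]
  t fixed [24.02 61.71] [-0.08  0.04  1.3  -1.28]
```

Run:
```python
import numpy as np
for ph in (20,15,10,5,2,0,-2,-3.5):
    p=np.radians(ph); x=-73+68.3*np.cos(p)-4*np.sin(p); z=33+68.3*np.sin(p)+4*np.cos(p)
    print(ph,'dx %.2f dz %.2f'%((60.4-z)/10,-(x+11.3)/10),x,z)
```

```text
20 dx 0.03 dz -0.11 -10.187074573625138 60.118746272286806
15 dx 0.59 dz -0.32 -8.062542244866723 54.541044085658434
10 dx 1.16 dz -0.49 -6.4322231799339145 48.799401546700174
5 dx 1.75 dz -0.60 -5.308525091324412 42.937516022032035
2 dx 2.10 dz -0.64 -4.881204501405763 39.381198932857195
0 dx 2.34 dz -0.66 -4.700000000000003 37.0
-2 dx 2.58 dz -0.67 -4.602008527785755 34.613927683295564
-3.5 dx 2.76 dz -0.67 -4.5831991096470635 32.82292394345674
```

Request:
{"op": "move_arm", "data": {"force": 14, "moves": [[[0.03,0.02,-0.11],0,-0.5],[[0.3,0.02,-0.22],0,-0.5],[[0.59,0.02,-0.32],0,-0.5],[[0.87,0.02,-0.41],0,-0.5],[[1.16,0.02,-0.49],0,-0.5],[[1.45,0.02,-0.55],0,-0.5],[[1.6,0.02,-0.58],0,-0.5],[[1.6,0.02,-0.58],0,-0.5],[[1.6,0.02,-0.58],0,-0.5]]}}

```text
time_s: 23.72
ee_pos: [521.5, -306.3, 104.6]
ee_rot: [61.0, 90.0, -94.3]
force: [0.7, 0.3, -1.6]
gripper_width: 61.8
```

```bash
python3 jp.py
python3 - <<'E'
from h import *
im,c=grab('wrist','w17')
cv2.imwrite('pics/w17c.png',cv2.resize(im[100:190,185:375],None,fx=4,fy=4,interpolation=cv2.INTER_CUBIC)[:,:,::-1])
E
```

```text
[ 521.53 -306.25  104.56] -65.30886505666874 [ 0.74  0.29 -1.6 ] 61.818853918414845 jig x -5.575346877570262 y -0.8288465002211346 grasp z 44.56195305159798 t 23.725
```

View pics/w17c.png

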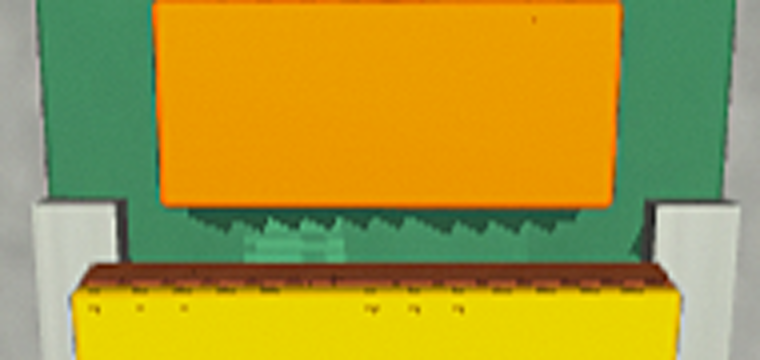

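View pics/w17.png

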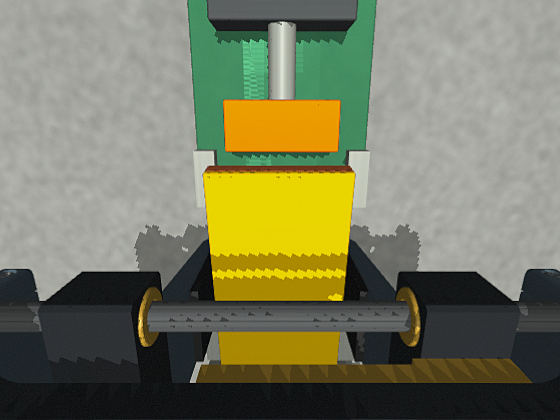

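```bash
python3 rails.py w17 205 362 152 156 160
python3 - <<'E'
from h import *
im,c=load('w17');q,R,h,st=tool()
f=lambda P:[((x+.5)/4-.5+185,(y+.5)/4-.5+100) for x,y in P]
for P,z in(([(90,264),(657,264)],41+7),([(75,292),(680,292)],52),([(161,207),(614,207)],47)):
    W=onz(c,f(P),z);T=(W-q)@R;print(np.linalg.norm(W[1]-W[0]),T[:,1].mean(),T[:,2].mean())
E
sed -i '/^    fit(/d' fit.py; echo "    fit('w17',np.array([521.53,-306.25,104.56]),-65.31,[(165.9,141.7),(172.6,151)])">>fit.py; python3 fit.py
```

```text
152 213.3121546961326 348.7403189066059 65.33384435498283 mid y 0.9116441984816142 z -64.19696850781254 range 164.7817302802057
156 213.47597254004577 348.6290322580645 65.42109341453157 mid y 0.9300882443475356 z -62.28201758348949 range 164.7817302802057
160 213.6094674556213 348.4983388704319 65.51415227500831 mid y 0.9365833780996251 z -60.35405657454386 range 164.7817302802057
62.877239886093534 -0.5205312729712102 -59.841350039948054
65.68816244629626 -0.0785088654067394 -57.392036999671305
49.96914360928291 1.0187675878544127 -65.98691818042421
w17 [ 8.74 60.59  3.32] [ 0.09 -0.09  0.5  -0.44]
  t fixed [10.65 60.59] [-0.27  0.23  0.51 -0.57]
```

Run:
```python
from h import *
im,c=load('w17');g=im.astype(int)
for r in (174,178,184,190,198,206):
    y=(g[r,:,0]>150)&(g[r,:,2]<60)&(g[r,:,1]>120)
    x=np.nonzero(y[195:365])[0]+195
    print(r,x.min(),x.max(),(x.min()+x.max())/2,[int(v) for v in g[r,x.min()-2:x.min()+2,2]],[int(v) for v in g[r,x.max()-1:x.max()+3,2]])
```

```text
174 203 354 278.5 [201, 135, 0, 0] [0, 0, 115, 195]
178 203 354 278.5 [191, 222, 10, 0] [0, 0, 178, 198]
184 204 353 278.5 [203, 114, 0, 0] [0, 0, 86, 200]
190 204 353 278.5 [189, 214, 40, 0] [0, 0, 206, 196]
198 205 352 278.5 [193, 190, 0, 0] [0, 0, 174, 194]
206 206 351 278.5 [199, 139, 0, 0] [0, 0, 144, 196]
```

Request:
{"op": "move_arm", "data": {"force": 14, "moves": [[[-0.4,0,0],0,-0.5],[[-0.4,0.11,0],0,-0.5],[[-0.4,0.11,0],0,-0.5],[[0,0.11,0],0,-0.5],[[0.3,0.11,-0.04],0,-0.5],[[0.6,0.11,-0.06],0,-0.5],[[0.6,0.11,-0.06],0,-0.5]]}}

```text
time_s: 24.65
ee_pos: [522.7, -306.9, 98.5]
ee_rot: [95.8, 90.0, -59.5]
force: [0.5, 0.8, -2.3]
gripper_width: 61.7
```

```bash
python3 jp.py
python3 - <<'E'
from h import *
im,c=grab('wrist','w18')
cv2.imwrite('pics/w18c.png',cv2.resize(im[100:190,185:375],None,fx=4,fy=4,interpolation=cv2.INTER_CUBIC)[:,:,::-1])
g=im.astype(int)
for r in (184,190,198,206):
    y=(g[r,:,0]>150)&(g[r,:,2]<60)&(g[r,:,1]>120)
    x=np.nonzero(y[195:365])[0]+195
    print(r,x.min(),x.max(),(x.min()+x.max())/2)
E
python3 rails.py w18 205 362 158 162
```

```text
[ 522.69 -306.91   98.48] -65.30207886870213 [ 0.55  0.83 -2.27] 61.680823568934514 jig x -4.802106836513343 y -1.911661631256803 grasp z 38.48281388707372 t 24.65
184 206 351 278.5
190 207 350 278.5
198 207 350 278.5
206 208 349 278.5
158 208.5688622754491 348.6899383983573 65.45363466114445 mid y -0.16356340001270198 z -62.212230636281234 range 158.75571226679753
162 208.8647342995169 348.60321715817696 65.49603102102654 mid y -0.11299524198514277 z -60.34861491206253 range 158.75571226679753
```

View pics/w18c.png

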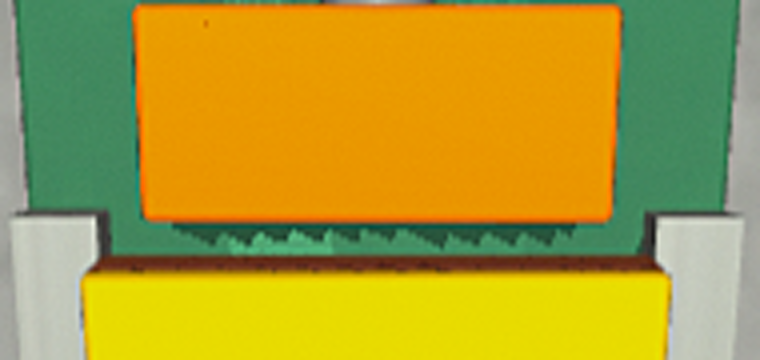

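Request:
{"op": "move_arm", "data": {"force": 14, "moves": [[[0.2,0,0],0,-0.5],[[0.4,0,0],0,-0.5],[[0.55,0,0],0,-0.5],[[0.6,0,0],0,-0.5],[[0.6,0,0],0,-0.5]]}}

```text
time_s: 25.32
ee_pos: [522.6, -307.0, 92.7]
ee_rot: [101.3, 90.0, -54.1]
force: [0.8, 1.3, -0.9]
gripper_width: 62.0
```

```bash
python3 jp.py
python3 - <<'E'
from h import *
im,c=grab('wrist','w19')
im2,c=grab('scene','s19'); a=cv2.resize(im2[150:250,140:240],(370,370),interpolation=cv2.INTER_CUBIC)
cv2.imwrite('pics/c19.png',np.hstack([cv2.resize(im,(430,370)),a])[:,:,::-1])
g=im.astype(int)
for r in (184,190,198,206):
    y=(g[r,:,0]>150)&(g[r,:,2]<60)&(g[r,:,1]>120)
    x=np.nonzero(y[195:365])[0]+195
    print(r,x.min(),x.max(),(x.min()+x.max())/2)
E
python3 rails.py w19 203 365 162 165
```

```text
[ 522.62 -307.     92.67] -65.31131614212897 [ 0.79  1.32 -0.86] 61.95936230642679 jig x -4.897926690741788 y -1.957701550612963 grasp z 32.66610395461608 t 25.325
184 209 348 278.5
190 209 348 278.5
198 209 348 278.5
206 210 347 278.5
162 206.25443786982248 351 65.35723921205852 mid y -0.24104054738081615 z -61.01204886091333 range 152.94206299377154
165 206.32994923857868 351 65.48941092881485 mid y -0.22280512896729832 z -59.65750330401244 range 152.94206299377154
```

View pics/c19.png

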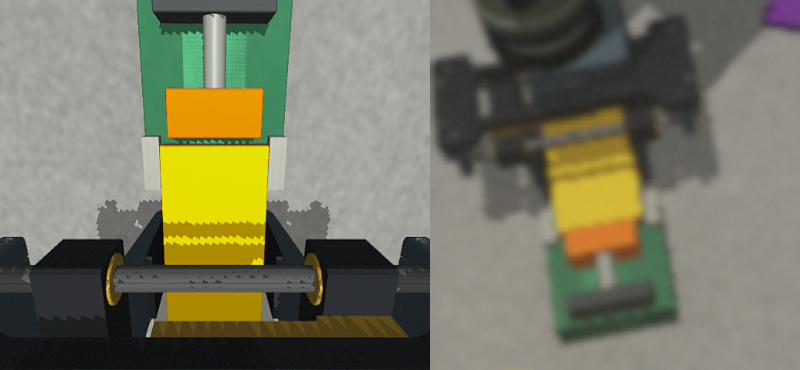

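Request:
{"op": "move_arm", "data": {"force": 30, "moves": [[[0,0,0],0,-0.5],[[0,0,-0.2],0,-0.5],[[0,0,-0.4],0,-0.5],[[0,0,-0.6],0,-0.5],[[0,0,-0.8],0,-0.5],[[0,0,-1.0],0,-0.5],[[0,0,-1.15],0,-0.5],[[0,0,-1.15],0,-0.5]]}}

```text
time_s: 26.42
ee_pos: [532.1, -302.4, 92.3]
ee_rot: [-22.1, 89.9, -177.5]
force: [-5.8, -3.5, -0.3]
gripper_width: 61.6
```

```bash
python3 jp.py
python3 - <<'E'
from h import *
im,c=grab('wrist','w20')
im2,c=grab('scene','s20'); a=cv2.resize(im2[150:250,140:240],(370,370),interpolation=cv2.INTER_CUBIC)
cv2.imwrite('pics/c20.png',np.hstack([cv2.resize(im,(430,370)),a])[:,:,::-1])
E
```

```text
[ 532.12 -302.38   92.29] -65.30477502361165 [-5.84 -3.49 -0.27] 61.577744079867486 jig x 5.664083265674762 y -1.7249165866763876 grasp z 32.29177223141079 t 26.425
```

View pics/w20.png

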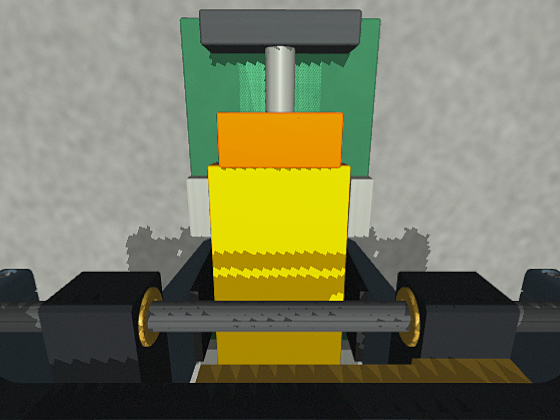

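Request:
{"op": "move_arm", "data": {"force": 25, "moves": [[[0.1,0,0],0,-0.5],[[0.2,0,0],0,-0.5],[[0.3,0,0],0,-0.5],[[0.4,0,0],0,-0.5],[[0.4,0,0],0,-0.5],[[0.4,0,0],0,-0.5]]}}

```text
time_s: 27.28
ee_pos: [532.0, -302.3, 88.6]
ee_rot: [-29.4, 89.9, 175.3]
force: [-6.4, -2.5, 0.4]
gripper_width: 62.0
```

```bash
python3 jp.py
python3 - <<'E'
from h import *
im,c=grab('wrist','w21')
E
```

```text
[ 531.99 -302.28   88.57] -65.31181132992948 [-6.4  -2.49  0.41] 61.95085977028442 jig x 5.5811850013629005 y -1.582311425447462 grasp z 28.566138856590044 t 27.275
```

View pics/w21.png

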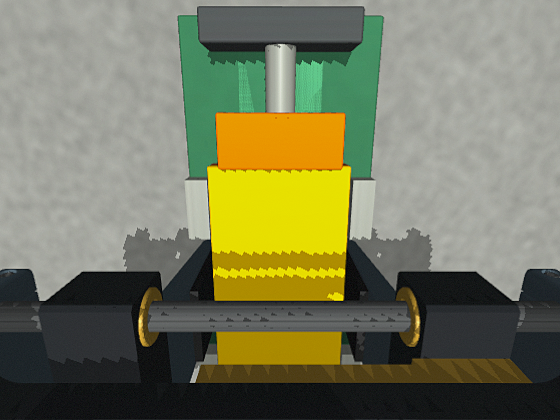

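Request:
{"op": "move_arm", "data": {"force": 25, "moves": [[[0.1,0,0],0,-0.5],[[0.2,0,0],0,-0.5],[[0.2,0,0],0,-0.5]]}}

```text
time_s: 27.7
ee_pos: [532.0, -302.3, 87.2]
ee_rot: [-25.6, 89.9, 179.1]
force: [-7.2, -1.4, 3.6]
gripper_width: 61.6
```

```bash
python3 jp.py
```

```text
[ 531.97 -302.28   87.16] -65.30480406949285 [-7.16 -1.41  3.64] 61.60081598368661 jig x 5.569074625949716 y -1.5694770099064095 grasp z 27.157516477727427 t 27.7
```

Request:
{"op": "move_arm", "data": {"force": 25, "moves": [[[0.1,0,0],0,-0.5],[[0.15,0,0],0,-0.5],[[0.15,0,0],0,-0.5]]}}

```text
time_s: 28.08
ee_pos: [531.9, -302.3, 87.1]
ee_rot: [-18.4, 89.9, -173.7]
force: [-9.3, -1.2, 13.4]
gripper_width: 61.5
```

```bash
python3 jp.py
python3 - <<'E'
from h import *
im,c=grab('wrist','w22')
cv2.imwrite('pics/w22c.png',cv2.resize(im[330:380,180:380],None,fx=4,fy=4,interpolation=cv2.INTER_CUBIC)[:,:,::-1])
E
```

```text
[ 531.94 -302.27   87.14] -65.30432619310517 [-9.35 -1.16 13.44] 61.48710114668414 jig x 5.5461324285376 y -1.5466945331239905 grasp z 27.139513620403875 t 28.075
```

View pics/w22c.png

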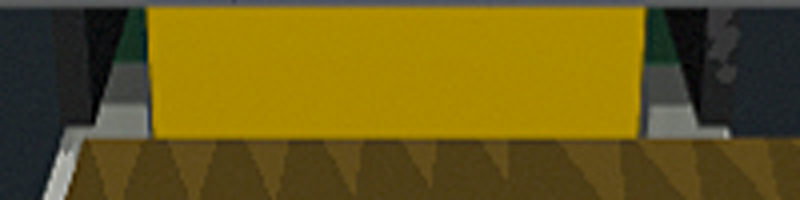

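Request:
{"op": "move_arm", "data": {"force": 20, "moves": [[[-0.13,0,0],0,-0.5],[[-0.13,0,0.1],0,-0.5],[[-0.13,0,0.2],0,-0.5],[[-0.13,0,0.25],0,-0.5],[[-0.13,0,0.25],0,-0.5]]}}

```text
time_s: 28.75
ee_pos: [531.2, -302.6, 87.1]
ee_rot: [-166.7, 89.9, 38.0]
force: [-2.7, 1.6, 6.0]
gripper_width: 61.8
```

```bash
python3 jp.py
```

```text
[ 531.24 -302.59   87.11] -65.3285434182888 [-2.72  1.57  5.99] 61.81492332694337 jig x 4.773792769172689 y -1.5433649625532966 grasp z 27.10576176543772 t 28.75
```

Request:
{"op": "move_arm", "data": {"force": 20, "moves": [[[-0.1,0,0],0,-0.5],[[-0.1,0,0],0,0.5],[[-0.1,0,0],0,1],[[-0.1,0,0],0,1],[[-0.1,0,0],0,1],[[-0.1,0,0],0,1]]}}

```text
time_s: 29.5
ee_pos: [530.8, -303.2, 87.4]
ee_rot: [129.7, 90.0, -25.6]
force: [-0.4, 0.6, -0.5]
gripper_width: 91.1
```

```bash
python3 jp.py
python3 - <<'E'
from h import *
im,c=grab('wrist','w23')
E
```

```text
[ 530.83 -303.22   87.45] -65.31932859116438 [-0.37  0.64 -0.49] 91.08094028467241 jig x 4.1385130552632 y -1.9496404962021414 grasp z 27.447512106755283 t 29.5
```

View pics/w23.png

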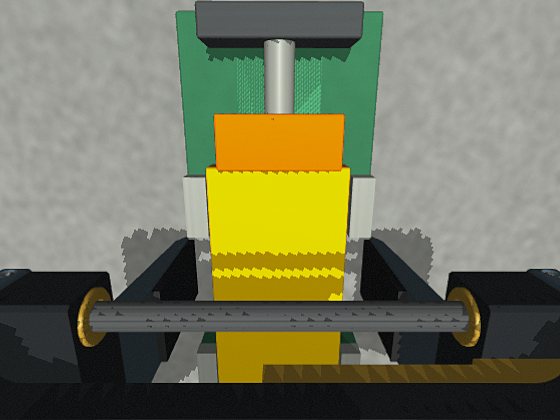

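Released; rise straight up, then look.

Request:
{"op": "move_arm", "data": {"moves": [[[-2,0,0],0,1],[[-6,0,0],0,1],[[-10,0,1.5],0,1],[[-12,0,4],0,1],[[-12,0,4],0,1],[[-12,0,4],0,1],[[-12,0,4],0,1]]}}

```text
time_s: 30.42
ee_pos: [494.6, -319.3, 206.2]
ee_rot: [-64.6, 89.9, 140.1]
force: [0.2, -0.0, -0.1]
gripper_width: 91.0
```

```bash
python3 jp.py
python3 - <<'E'
from h import *
im,c=grab('wrist','w24')
cv2.imwrite('pics/w24c.png',cv2.resize(im[40:280,200:360],None,fx=4,fy=2.5,interpolation=cv2.INTER_CUBIC)[:,:,::-1])
im2,c=grab('scene','s24'); cv2.imwrite('pics/s24c.png',cv2.resize(im2[150:250,140:240],None,fx=6,fy=6,interpolation=cv2.INTER_CUBIC)[:,:,::-1])
E
```

```text
[ 494.6  -319.34  206.19] -65.28625081054508 [ 0.22 -0.03 -0.07] 90.96522839389065 jig x -35.511192425467044 y -1.4899420156727476 grasp z 146.1877328658947 t 30.425
```

View pics/w24c.png

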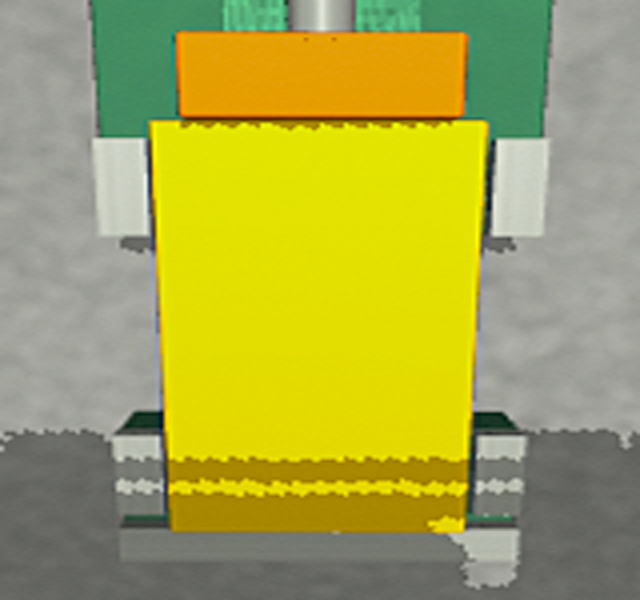

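View pics/s24c.png

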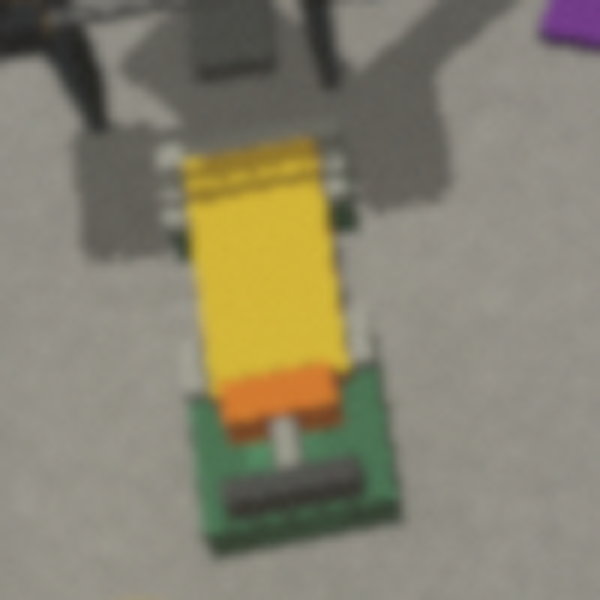

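Run:
```python
from h import *
im,c=load('w24');q,R,h,st=tool()
f=lambda P:[((x+.5)/4-.5+200,(y+.5)/2.5-.5+40) for x,y in P]
W=onz(c,f([(150,122),(488,122),(466,532),(171,532)]),37);T=(W-q)@R
print(T[:,1:]);print('widths',np.linalg.norm(W[0]-W[1]),np.linalg.norm(W[2]-W[3]),'len',np.linalg.norm(W[0]+W[1]-W[2]-W[3])/2)
Wi=(onz(c,f([(120,528),(520,528)]),33)-q)@R;print('wall inner',Wi[:,1:])
J=(onz(c,f([(179,117),(466,117)]),47)-q)@R;print('jaw',J[:,1:])
rf=(onz(c,f([(147,190),(494,190)]),33)-q)@R;rn=(onz(c,f([(163,480),(475,480)]),33)-q)@R;print('rails',rf[:,1:],rn[:,1:])
```

```text
[[-30.72 -99.35]
 [ 30.89 -99.38]
 [ 31.1   29.8 ]
 [-30.78  29.9 ]]
widths 61.61270806344251 61.87868222350267 len 129.21346806105294
wall inner [[-42.04  30.15]
 [ 43.01  30.02]]
jaw [[ -24.44 -100.  ]
 [  25.8  -100.04]]
rails [[-32.42 -80.29]
 [ 33.23 -80.34]] [[-32.35  12.82]
 [ 32.85  12.72]]
```

Run:
```python
from h import *
im,c=grab('top','t25')
env.job_done(); print(tool()[0])
```

```text
the job is handed in; nothing more can be done
the job is handed in; nothing more can be done
```

View pics/t25.png

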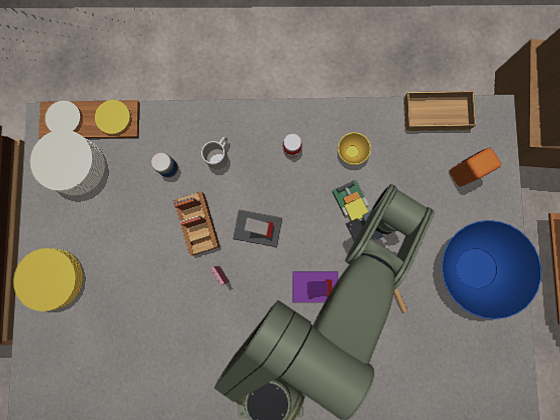

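The yellow plaque is seated in the green jig, glaze up, and released. The job was handed in at about 30 s of the 70 s allowed, and no verdict was reported.

**What I did**
- I gripped the plaque by its long edges and lifted it straight up out of the rack.
- I pivoted it in the pads onto the sloping rest and let go. It dropped the last few degrees onto the bar and lay with its lower end on the lip.
- I gripped it again by the edges at its centre, with the plaque lying at 45°, and carried it to the jig.
- I levelled it with one end on the end wall's top. I then pushed the jaw back (about 6–7 N felt), pressed the plaque down until it stopped, let go and withdrew.

**Last checks, from a wrist picture after withdrawing**
- **Home:** the end is about 0.2 mm from the end wall's inner face.
- **Jaw:** it is pushed back about 4 mm, measured as 130.1 mm from jaw face to end wall.
- **Across:** the plaque is about 0.3 mm off the pocket centre.
- **Square:** no skew from the jig could be seen.
- **Flat:** both ends measured 61.6 and 61.9 mm wide at the seated height, so it looks flat. That only fixes the height to about 1–2 mm; the stronger sign is the firm stop at 13 N when I pressed it down.
- **Bystanders:** in the last top view, the white and blue plaques, mug, jar, bowl and can stand where they were. The arm hides part of the brush, so I could not fully check it.

**What disagreed**
- Sideways readings of the jig taken from farther off disagreed with each other by 1–2 mm. I aligned to the jig's rails in close wrist pictures instead.
- The measured plaque length was 129.2 mm against 130 mm.

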